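Set the check weight on the spring scale with the spatula

ROBOT

A 6-joint arm with a two-finger parallel gripper is mounted at the origin on the work surface. World frame = base frame: x ahead of the robot, y to its left, z up, the work surface at z = 0. Lengths are in mm, angles in rad, forces in N, time in s.
With the tool pointing down it reaches from about 375 to 975 mm from the base axis. Payload 3.8 kg.
Tool frame: the origin (TCP) lies on the centre line of the jaws, within the pads' length; the fingertips stand bot.tip_extent ahead of it and the grasp point (between the pads) lies 8 mm behind it (bot.tip_extent is the distance from the TCP to the fingertips, in mm); x points along the fingers, z is the direction in which the jaws open and shut, and the axes are right-handed (so a half turn about x gives the same grasp; the last joint's range is limited). The gripper opens to 88 mm and grips with 3 to 60 N. Pads are 18 mm wide; open, the fingers measure 123 mm over their backs; the gripper's body (75 mm by 187 mm) begins 45 mm behind the grasp point.
Start: joints at [-1.35, 0.264, 1.604, -0, 1.274, -0.037], TCP at [172.089, -652.689, 216.206] pointing down, gripper open.
Joint ranges: [-2.63, 2.63], [-0.94, 2.18], [0.31, 2.57], [-1.31, 4.45], [0, 2.66], [-2.55, 2.55]. Speed limits (rad/s): [2.57, 2.57, 3.14, 3.14, 3.14, 3.14].

INTERFACE

Orientations are given as a unit quaternion [w, x, y, z].
In Python, from plant import bot, cams gives the robot as it stands.
- The arm moves only by the tool play_rows, never from a script. Its argument "rows" is a list of rows, each a list of 3 entries, a list of its own where there are three numbers: the closure, from 0 (fully open) to 1 (shut), then the shift along the tool's x, y, z in mm, then the turn about the tool's x in rad. In form: [[hand, [x, y, z], twist], ...]. A call has 1 to 20 rows; each row shifts and turns the commanded pose from where the row before left it, along the tool's axes as they then stand; what a row does not reach is not made up. A row lasts 1/10 s, in which the tool goes at most 50 mm and 8.59 degrees, less where a joint would pass 70% of its speed; a pose out of reach is approached as far as the arm can. A call with a gripper value outside its range is refused whole. The fingers move at their own pace and stop on an object; the grip force is fixed at half the most. Time passes only in rows, so rows that do not move let the fingers close. It gives the time, the measured TCP pose, the force and the opening at its end, in the units of the state.
- bot.get_state(): the state, without advancing time (a new reading comes with each control period).
- cams.grab_frame(name): name is "scene" or "top" or "wrist"; returns the picture (420x560x3 uint8, red, green, blue); there is no depth.
- cams.get_calibration(name): a dict with "mtx" (3x3 intrinsics, pixels), "dist_coeffs" ([k1, k2, p1, p2, k3] as OpenCV has them; the pictures are not rectified), "position" and "attitude" of the camera in the world; the wrist camera has in their place "mount" (4x4, takes a point from camera to tool coordinates, whose origin is the TCP and whose axes are the tool frame's). Camera axes: x right, y down, z forward; pixel columns grow to the right and rows downward; lengths in mm; the calibration is good to about 2 mm. A picture is of the moment at which its call begins: read the wrist's pose just before it. get_calibration takes no time and is no camera call.
- bot.sign_off(): hands the job in, once; it reports no verdict.
The state is a dict: "time": time; "qpos": joint angles; "qvel": joint speeds; "joint_torque": joint torques, N m; "position": TCP position; "ee_rot": TCP orientation; "wrist_force": force on the tool from outside, world axes, zero at the start; "moment": the same for the moment, N m; "opening": opening from 0.0 (shut) to 1.0 (fully open).
Only numpy, scipy, OpenCV 4.12 (cv2) and the standard library are available. Lean on these libraries where they do the work, as an engineer would, in place of code of your own. Each camera call takes 0.05 s, during which the arm holds its last target.

TASK

The brass check weight lies on the blade of the spatula on the red mat. Take the spatula by its handle and carry the weight, always level and never touched by the gripper, to the scale; lay the blade gently down on the sprung pan, with the weight between the four pins, and draw the blade out so that the weight stays behind, flat on the pan between the pins. Then stand the spatula back on the red mat and let go, leaving the other things alone.

Things in the scene. Friction and masses are not known exactly. Their poses are not given: they have to be found in the camera images.
- handle (a point): the spatula's black handle, a bar 100 long, 16 wide, 20 mm tall. This point is half-way up, 5 mm ahead of mid-length, 53 mm above the spatula's underside. x runs to the blade tip, z up. Grip it across y from above, firmly (80 N or more), or the loaded blade sags; it may still sag a little.
- blade (a point): point on the top of the steel blade, on its middle line: 145 mm ahead of point handle and 50.5 mm below it. The blade is 92 mm long, 30 mm wide, 2.5 mm thick; its tip is 30 mm ahead of this point, its rear end 62 mm behind it, where a neck climbs to the handle. Axes as point handle.
- spatula: the whole spatula, about 160 g; origin on the plane of its underside, 53 mm below point handle; axes as point handle. It stands level on its blade and on a steel rest foot (4 mm thick, 36 mm wide) that comes down from the handle 45 mm behind this origin.
- weight: brass check weight: disc 56 mm in diameter, 12 mm thick, with a small knob on top (25 mm tall in all), 175 to 265 g; origin at the centre of its underside, z up. It lies loose on the blade, within 10 mm of point blade. The gripper must not touch it, nor may it be tipped by more than about 14 degrees.
- scale: white spring scale, 130 x 130 mm, fixed to the table; origin at its underside, below the pan's centre. A round flat steel pan (120 mm in diameter, no rim) lies on top; its top face is somewhere between 102 and 118 mm above the table (a zero screw sets it), so it must be felt for. The pan is sprung: 1 mm down for each 4 N. Over 10 N from the spatula, weight included, overloads it.
- slot (a point): on the scale's upright axis, 102 mm above the table, not moving with the pan. Four slick black pins (8 mm thick, 9 tall, top 3 tapered) stand on the pan round this axis, 35 mm out on the diagonals of x and y; the weight has 4 mm play between them. The blade fits the 41 mm gaps, pointing along +x of this frame (handle at -x), and is drawn out along -x; the two -x pins then hold the weight. z up.
- mat: red silicone mat, 300 mm (its x) by 160 mm (its y), 3 mm thick, fixed to the table; origin on the table 100 mm ahead (+x) of its centre. The spatula stands on it, pointing roughly along its x.
- nozzle: steel piping nozzle, 30 mm in diameter, 45 mm tall, standing loose between mat and scale; origin at the centre of its underside. Leave it alone.
- jar: jar with a red cap, 60 mm in diameter, 85 mm tall, standing loose; origin at the centre of its underside. Leave it alone.
- ramekin: white ramekin, 80 mm in diameter, 45 mm tall, standing loose; origin at the centre of its underside. Leave it alone.
Not all that is in view belongs to the job. Several things have the shape of the weight; the one meant has the colours described above.

How it is judged:
By the outcome, as a careful person would: the job done as asked, in the order asked, and still so for the second after the job is handed in, with the robot touching nothing.
It also fails if it takes over 61 s, if anything falls off the work surface, if the arm or the gripper's body presses on something with over 40 N, if the wrist force passes 120 N, or if a joint passes its speed limit or range.

## Working session

There is one attempt and no reset: what is moved stays moved. The work goes in short steps, Python scripts to look and compute and a tool call to move; the robot and the scene stay as the last step left them, time stands still between calls to the robot, and variables do not carry over. Pictures are saved under pics/ and viewed, and the job is handed in when it is done.

Besides the shell and the picture viewer there is one more tool, called after "Request:" as name(argument=value, ...) on one line, values as JSON. play_rows: Moves the arm, as the interface text tells. Its arguments: {"type":"object","properties":{"rows":{"type":"array","items":{"type":"array"}}},"required":["rows"]}

```bash
ls; mkdir -p pics; python3 - <<'E'
from plant import bot,cams
import cv2
s=bot.get_state(); print(s); print(bot.tip_extent)
for n in ["scene","top","wrist"]:
    c=cams.get_calibration(n); print(n,c)
    f=cams.grab_frame(n); cv2.imwrite(f"pics/{n}0.png",f[:,:,::-1])
E
```

```text
pics
{'time': 0.0, 'qpos': array([-1.34990263e+00,  2.64730335e-01,  1.60534547e+00, -4.95194349e-05,
        1.27371562e+00, -3.68685298e-02]), 'qvel': array([-5.79600673e-04, -2.15461172e-03, -1.42914218e-03,  9.52663020e-04,
       -7.45668155e-05,  2.48514774e-04]), 'joint_torque': array([ 1.57387247e-03, -5.02106524e+01, -3.56870341e+01,  7.29834870e-02,
        2.93568650e-02, -1.80347424e-04]), 'position': array([ 171.90583127, -651.96230991,  214.9188513 ]), 'ee_rot': array([ 0.5595097 ,  0.43207051,  0.56072684, -0.43110252]), 'wrist_force': array([0.39929253, 0.0900594 , 0.08365623]), 'moment': array([-0.03415137, -0.03402819,  0.00085407]), 'opening': 0.9956933207509483}
11.0
scene {'mtx': array([[414.5451878 ,   0.        , 282.82851568],
       [  0.        , 414.5451878 , 208.6560077 ],
       [  0.        ,   0.        ,   1.        ]]), 'dist_coeffs': array([-0.02952227,  0.        ,  0.        ,  0.        ,  0.        ]), 'position': array([1161.17074321,  -45.53839733,  764.40189567]), 'attitude': array([-0.25484407,  0.74161177,  0.58382405, -0.21027594])}
top {'m
[... 296 characters left out ...]
, 1473.92262041]), 'attitude': array([-0.04697028,  0.70855213, -0.70281402,  0.04242792])}
wrist {'mtx': array([[333.17451579,   0.        , 282.31918316],
       [  0.        , 333.17451579, 206.47263637],
       [  0.        ,   0.        ,   1.        ]]), 'dist_coeffs': array([-0.07661562,  0.        ,  0.        ,  0.        ,  0.        ]), 'mount': array([[ 8.40978959e-04, -2.71742784e-01,  9.62369551e-01,
        -1.68340805e+02],
       [ 7.14094392e-04, -9.62369483e-01, -2.71743389e-01,
         7.02067467e+01],
       [ 9.99999391e-01,  9.15753172e-04, -6.15282487e-04,
         9.21767772e-01],
       [ 0.00000000e+00,  0.00000000e+00,  0.00000000e+00,
         1.00000000e+00]])}
```

View pics/scene0.png

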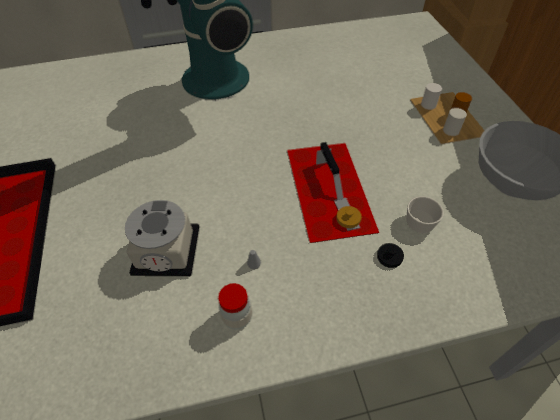

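View pics/top0.png

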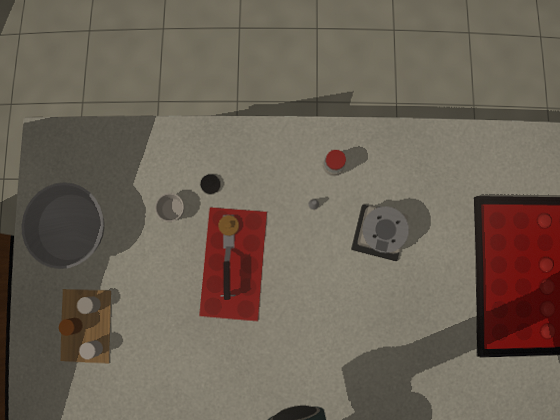

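View pics/wrist0.png

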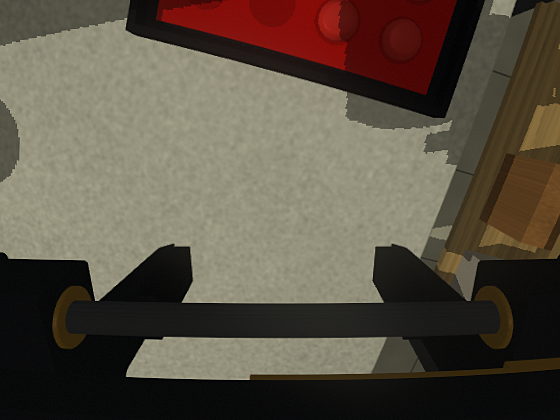

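```bash
cat > h.py <<'E'
import numpy as np,cv2
from scipy.spatial.transform import Rotation as R
from plant import bot,cams
def Rq(q): return R.from_quat([q[1],q[2],q[3],q[0]]).as_matrix()
def campose(n,state=None):
    c=cams.get_calibration(n)
    if n!="wrist": return c,Rq(c["attitude"]),np.array(c["position"])
    M=c["mount"];T=Rq(state["ee_rot"]);p=np.array(state["position"])
    return c,T@M[:3,:3],p+T@M[:3,3]
def toplane(n,uv,z,state=None):
    c,Rm,p=campose(n,state)
    u=cv2.undistortPoints(np.array(uv,float).reshape(-1,1,2),c["mtx"],c["dist_coeffs"]).reshape(-1,2)
    d=np.c_[u,np.ones(len(u))]@Rm.T
    return p+d*((z-p[2])/d[:,2])[:,None]
def proj(n,P,state=None):
    c,Rm,p=campose(n,state)
    q=(np.array(P,float).reshape(-1,3)-p)@Rm
    return cv2.projectPoints(q,np.zeros(3),np.zeros(3),c["mtx"],c["dist_coeffs"])[0].reshape(-1,2)
E
python3 - <<'E'
from h import *
t=cv2.imread("pics/top0.png");s=cv2.imread("pics/scene0.png")
a=cv2.resize(t[195:325,180:300],None,fx=5,fy=4.6,interpolation=cv2.INTER_CUBIC)
cv2.imwrite("pics/tz1.png",cv2.resize(t[200:330,190:280],None,fx=4.5,fy=4.5,interpolation=cv2.INTER_CUBIC))
cv2.imwrite("pics/tz2.png",cv2.resize(t[190:270,340:440],None,fx=7,fy=7,interpolation=cv2.INTER_CUBIC))
cv2.imwrite("pics/sz1.png",cv2.resize(s[130:250,280:390],None,fx=5,fy=5,interpolation=cv2.INTER_CUBIC))
cv2.imwrite("pics/sz2.png",cv2.resize(s[190:290,110:220],None,fx=6,fy=6,interpolation=cv2.INTER_CUBIC))
E
```

```text
(no output)
```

View pics/tz1.png

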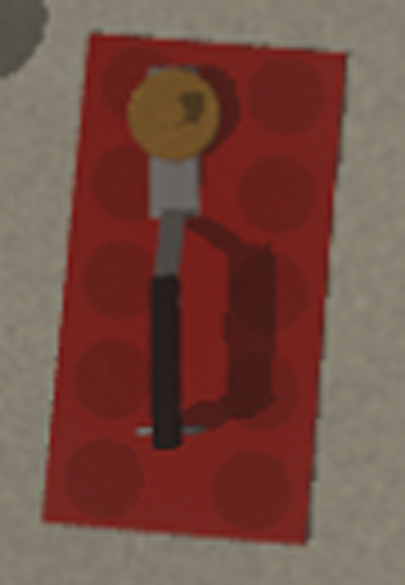

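View pics/tz2.png

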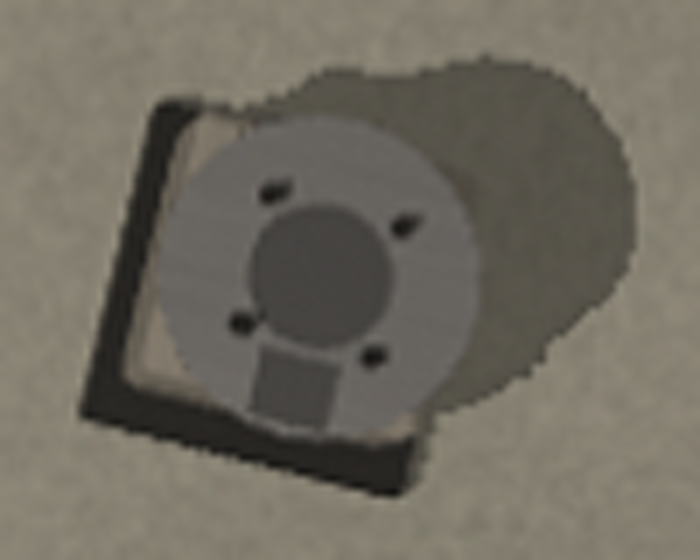

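View pics/sz1.png

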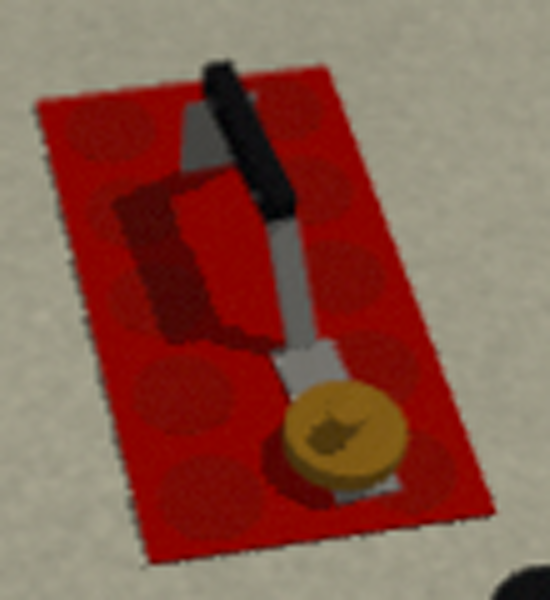

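View pics/sz2.png

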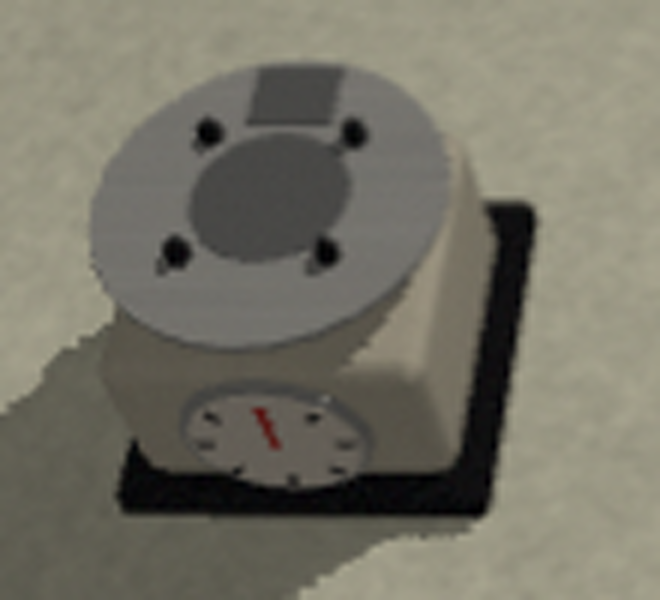

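```bash
python3 - <<'E'
from h import *
s=bot.get_state(); T=Rq(s["ee_rot"]); print("tool",T.round(3).tolist())
for n,box in [("top",(205,200,275,325)),("scene",(285,135,380,245))]:
    im=cv2.imread(f"pics/{n}0.png"); x0,y0,x1,y1=box
    c=im[y0:y1,x0:x1].astype(int)
    m=((c.max(2)<38)).astype(np.uint8)
    k,l,st,cen=cv2.connectedComponentsWithStats(m)
    i=1+st[1:,4].argmax(); print(n,"handle",st[i],cen[i]+[x0,y0])
    pts=np.argwhere(l==i)[:,::-1]+[x0,y0]
    P=toplane(n,pts,64); Q=P[:,:2].astype(np.float32)
    r=cv2.minAreaRect(Q); print(r, P.mean(0))
    # brass
    hsv=cv2.cvtColor(im[y0:y1,x0:x1],cv2.COLOR_BGR2HSV)
    m=((hsv[...,0]>12)&(hsv[...,0]<32)&(hsv[...,1]>110)&(hsv[...,2]>50)).astype(np.uint8)
    k,l,st,cen=cv2.connectedComponentsWithStats(m); i=1+st[1:,4].argmax()
    pts=(np.argwhere(l==i)[:,::-1]+[x0,y0]); h=cv2.convexHull(pts.astype(np.float32).reshape(-1,1,2)).reshape(-1,2)
    for z in (17.5,12): 
        P=toplane(n,h,z)[:,:2].astype(np.float32); print(n,"brass",z,cv2.minEnclosingCircle(P),cv2.fitEllipse(P))
f=lambda l,dx,dy,k:[(u/k+dx,v/k+dy) for u,v in l]
b=toplane("top",f([(148,66),(198,68),(150,215),(198,215)],190-.5,200-.5,4.5),5.5); print("blade top",b.round(1).tolist())
b=toplane("scene",f([(335,500),(400,487),(270,352),(335,340)],280-.5,130-.5,5),5.5); print("blade scene",b.round(1).tolist())
pt=f([(275,192),(407,226),(243,323),(374,356)],340-.5,190-.5,7)
ps=f([(209,128),(354,128),(178,248),(325,248)],110-.5,190-.5,6)
for z in (111,115,119,123,127):
    a=toplane("top",pt,z);b=toplane("scene",ps,z)
    print(z,a.mean(0).round(1),b.mean(0).round(1)); 
    for q in (a,b): print("  sides",[round(np.linalg.norm(q[i]-q[j]),1) for i,j in((0,1),(1,3),(3,2),(2,0))])
a=toplane("top",pt,119);print(a.round(1).tolist()); v=a[0]-a[2]+a[1]-a[3];print("yaw",np.degrees(np.arctan2(v[1],v[0])))
# triangulate nozzle/jar rough
print("nozzle",toplane("top",[(313,204)],40),toplane("top",[(336,160)],85))
E
```

```text
tool [[-0.0, 0.967, 0.255], [0.002, 0.255, -0.967], [-1.0, 0.0, -0.002]]
top handle [19 63  2 37 39] [224.07692308 281.17948718]
((482.30523681640625, 226.27011108398438), (93.80635833740234, 2.6489202976226807), 1.0746017694473267) [481.75439326 227.36635859  64.        ]
top brass 17.5 ((633.9818115234375, 224.662353515625), 27.884540557861328) ((634.159423828125, 224.3504638671875), (53.97373962402344, 55.28068542480469), 110.3725357055664)
top brass 12 ((634.5307006835938, 225.30294799804688), 27.989946365356445) ((634.7090454101562, 224.98989868164062), (54.17757034301758, 55.489444732666016), 110.37152099609375)
scene handle [ 36   8  18  31 237] [329.32067511 158.37974684]
((489.48431396484375, 215.83795166015625), (106.21788787841797, 18.519290924072266), 2.083193778991699) [491.76308014 216.32148221  64.        ]
scene brass 17.5 ((636.1895141601562, 219.62550354003906), 31.49460792541504) ((636.3860473632812, 219.97445678710938), (54.98131561279297, 63.55570983886719), 64.78546905517578)
scene brass 12 ((632.3236694335938, 221.57810974121094), 31.726530075073242) ((632.5216
[... 855 characters left out ...]
4(48.9), np.float64(49.0), np.float64(47.7), np.float64(49.1)]
123 [ 617.2 -186.8  123. ] [ 629.6 -187.8  123. ]
  sides [np.float64(49.6), np.float64(49.0), np.float64(49.0), np.float64(49.2)]
  sides [np.float64(48.6), np.float64(48.7), np.float64(47.5), np.float64(48.8)]
127 [ 616.9 -186.1  127. ] [ 632.9 -186.9  127. ]
  sides [np.float64(49.5), np.float64(48.9), np.float64(48.8), np.float64(49.1)]
  sides [np.float64(48.3), np.float64(48.4), np.float64(47.2), np.float64(48.5)]
[[647.5, -169.6, 119.0], [635.4, -217.9, 119.0], [599.7, -157.4, 119.0], [587.9, -205.1, 119.0]]
yaw -14.727047104692833
nozzle [[690.47386081  -5.21710813  40.        ]] [[801.98426058 -63.92569171  85.        ]]
```

Request:
play_rows(rows=[[0, [0, 15, -20], 0], [0, [0, 28, -38], 0], [0, [0, 28, -38], 0], [0, [0, 28, -38], 0], [0, [0, 28, -38], 0], [0, [0, 28, -38], 0], [0, [0, 28, -38], 0], [0, [0, 28, -38], 0], [0, [0, 28, -38], 0], [0, [0, 28, -38], 0], [0, [0, 28, -38], 0], [0, [0, 28, -38], 0], [0, [0, 28, -38], 0], [0, [0, 28, -38], 0], [0, [0, 28, -38], 0], [0, [0, 28, -38], 0], [0, [0, 28, -38], 0], [0, [0, 28, -38], 0], [0, [0, 28, -38], 0], [0, [0, 28, -38], 0]])

```text
time: 2.15
position: [512.0, 206.3, 216.0]
ee_rot: [0.56, 0.431, 0.56, -0.432]
wrist_force: [-0.4, -0.8, 1.3]
opening: 0.998
```

Request:
play_rows(rows=[[0, [10, 17, -33], 0], [0, [15, 0, 0], 0.08], [0, [15, 0, 0], 0.08], [0, [15, 0, 0], 0.08], [0, [0, 0, 0], 0], [0, [0, 0, 0], 0]])

```text
time: 2.75
position: [519.5, 240.3, 160.9]
ee_rot: [0.505, 0.495, 0.505, -0.495]
wrist_force: [0.1, -0.5, 0.8]
opening: 1.001
```

```bash
python3 - <<'E'
from h import *
s=bot.get_state(); print(s["time"],s["position"],Rq(s["ee_rot"]).round(3).tolist(),s["wrist_force"],s["qpos"])
import pickle; pickle.dump(s,open("s1.pkl","wb"))
f=cams.grab_frame("wrist"); cv2.imwrite("pics/w1.png",f[:,:,::-1])
E
```

```text
2.75 [519.51374396 240.3399911  160.93022905] [[-0.001, 1.0, 0.02], [-0.0, 0.02, -1.0], [-1.0, -0.001, 0.0]] [ 0.13537958 -0.45136986  0.84678116] [3.89785192e-01 1.13448869e-01 1.88637472e+00 7.18564599e-06
 1.14285119e+00 1.94089893e+00]
```

View pics/w1.png

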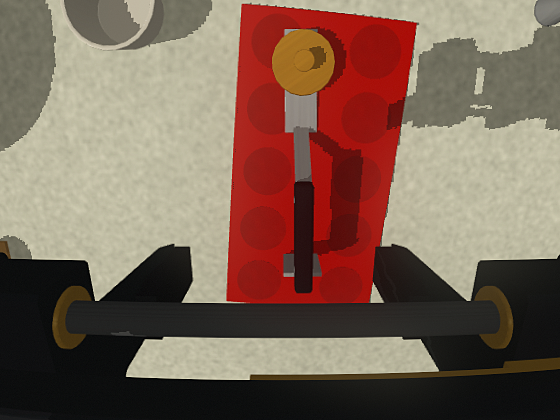

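```bash
python3 - <<'E'
from h import *
import pickle; s=pickle.load(open("s1.pkl","rb"))
im=cv2.imread("pics/w1.png").astype(int)
c=im.copy(); m=(c.max(2)<45)
for v in range(178,300,8):
    r=np.where(m[v,280:330])[0]+280; print(v,(r.min(),r.max()) if len(r) else None,end=' ')
print()
for v in range(90,136,5): 
    r=im[v,270:335]; g=np.where((r[:,0]>100)&(r[:,1]>100))[0]+270; print(v,(g.min(),g.max()) if len(g) else None,end=' ')
print()
P=toplane("wrist",[(303.5,181.5),(304,292)],66,s);print("handle top ends",P.round(1).tolist())
b=toplane("wrist",[(285,92),(317,92),(285,132),(317,132)],5.5,s);print("blade",b.round(1).tolist())
hsv=cv2.cvtColor(im.astype(np.uint8),cv2.COLOR_BGR2HSV)
m=((hsv[...,0]>12)&(hsv[...,0]<32)&(hsv[...,1]>130)&(hsv[...,2]>60)).astype(np.uint8);m[:,:250]=0;m[120:]=0;m[:,350:]=0
k,l,st,cen=cv2.connectedComponentsWithStats(m); i=1+st[1:,4].argmax()
pts=np.argwhere(l==i)[:,::-1]; h=cv2.convexHull(pts.astype(np.float32).reshape(-1,1,2)).reshape(-1,2)
for z in (17.5,12):
    Q=toplane("wrist",h,z,s)[:,:2].astype(np.float32); print(cv2.minEnclosingCircle(Q),cv2.fitEllipse(Q))
E
```

```text
178 None 186 (np.int64(294), np.int64(312)) 194 (np.int64(294), np.int64(312)) 202 (np.int64(295), np.int64(312)) 210 (np.int64(294), np.int64(312)) 218 (np.int64(294), np.int64(312)) 226 (np.int64(294), np.int64(312)) 234 (np.int64(294), np.int64(312)) 242 (np.int64(294), np.int64(312)) 250 (np.int64(294), np.int64(312)) 258 (np.int64(294), np.int64(312)) 266 (np.int64(295), np.int64(312)) 274 (np.int64(295), np.int64(311)) 282 (np.int64(295), np.int64(311)) 290 (np.int64(295), np.int64(310)) 298 None 
90 (np.int64(285), np.int64(285)) 95 (np.int64(285), np.int64(316)) 100 (np.int64(285), np.int64(316)) 105 (np.int64(285), np.int64(316)) 110 (np.int64(285), np.int64(316)) 115 (np.int64(285), np.int64(316)) 120 (np.int64(285), np.int64(316)) 125 (np.int64(285), np.int64(316)) 130 (np.int64(285), np.int64(316)) 135 (np.int64(294), np.int64(294)) 
handle top ends [[536.7, 223.0, 66.0], [436.7, 218.7, 66.0]]
blade [[608.7, 239.0, 5.5], [609.4, 209.3, 5.5], [572.1, 238.2, 5.5], [572.8, 207.7, 5.5]]
((633.473876953125, 223.81407165527344), 27.985557556152344) ((633.5764770507812, 224.00372314453125), (54.91632080078125, 55.692012786865234), 69.91645050048828)
((634.2390747070312, 223.5116729736328), 28.479385375976562) ((634.3435668945312, 223.7047119140625), (55.88534164428711, 56.67470169067383), 69.91594696044922)
```

Request:
play_rows(rows=[[0, [0, 3, 9], -0.012], [0, [10, 3, 9], 0], [0, [15, 0, 0], 0], [0, [15, 0, 0], 0], [0, [15, 0, 0], 0], [0, [15, 0, 0], 0], [0, [15, 0, 0], 0], [0, [12, 0, 0], 0], [0, [8, 0, 0], 0], [0, [5, 0, 0], 0], [0, [3, 0, 0], 0], [0, [0, 0, 0], 0], [0, [0, 0, 0], 0]])

```text
time: 4.1
position: [526.8, 222.8, 48.8]
ee_rot: [0.508, 0.493, 0.507, -0.492]
wrist_force: [-0.2, 0.5, 0.5]
opening: 1.0
```

```bash
python3 - <<'E'
from h import *
s=bot.get_state(); print(s["time"],s["position"],Rq(s["ee_rot"]).round(3).tolist(),s["wrist_force"],s["qpos"])
f=cams.grab_frame("wrist"); cv2.imwrite("pics/w2.png",f[:,:,::-1])
import pickle; pickle.dump(s,open("s2.pkl","wb"))
E
```

```text
4.1 [526.79082595 222.84166536  48.78178673] [[0.001, 1.0, 0.03], [0.0, 0.03, -1.0], [-1.0, 0.001, -0.0]] [-0.18215572  0.45032711  0.49121925] [3.56640222e-01 2.31100607e-01 1.97832398e+00 6.97557669e-06
 9.31081382e-01 1.89762301e+00]
```

View pics/w2.png

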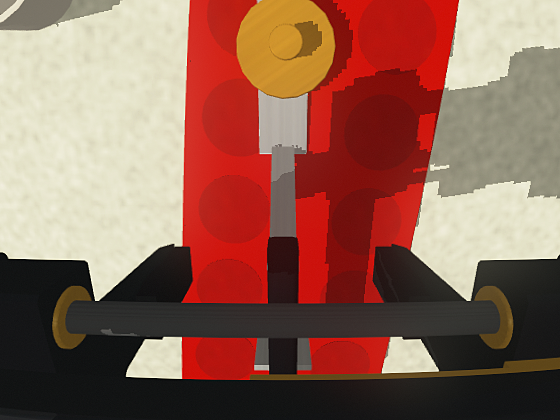

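Request:
play_rows(rows=[[0.6, [0, 0, 0], 0], [0.75, [0, 0, 0], 0], [0.8, [0, 0, 0], 0], [0.85, [0, 0, 0], 0], [1, [0, 0, 0], 0], [1, [0, 0, 0], 0], [1, [0, 0, 0], 0], [1, [0, 0, 0], 0], [1, [0, 0, 0], 0], [1, [0, 0, 0], 0]])

```text
time: 5.15
position: [526.3, 222.7, 48.2]
ee_rot: [0.507, 0.492, 0.507, -0.492]
wrist_force: [-0.7, -0.6, -0.0]
opening: 0.116
```

```bash
cat >> h.py <<'E'
def snap(name):
    import pickle
    s=bot.get_state(); print(round(s["time"],2),s["position"].round(2),Rq(s["ee_rot"]).round(3).tolist(),s["wrist_force"].round(2),s["moment"].round(3),round(s["opening"],3))
    f=cams.grab_frame("wrist"); cv2.imwrite(f"pics/{name}.png",f[:,:,::-1]); pickle.dump(s,open(name+".pkl","wb"))
    return s,f[:,:,::-1].copy()
def brass(im):
    hsv=cv2.cvtColor(im,cv2.COLOR_BGR2HSV)
    m=((hsv[...,0]>12)&(hsv[...,0]<32)&(hsv[...,1]>130)&(hsv[...,2]>60)).astype(np.uint8);m[:,:180]=0;m[160:]=0;m[:,400:]=0
    k,l,st,cen=cv2.connectedComponentsWithStats(m); i=1+st[1:,4].argmax()
    pts=np.argwhere(l==i)[:,::-1]
    return cv2.convexHull(pts.astype(np.float32).reshape(-1,1,2)).reshape(-1,2)
def ray_tool(uv,tx):
    "pixel -> tool coords at tool x = tx (tool x is down)"
    c=cams.get_calibration("wrist");M=c["mount"]
    u=cv2.undistortPoints(np.array(uv,float).reshape(-1,1,2),c["mtx"],c["dist_coeffs"]).reshape(-1,2)
    d=np.c_[u,np.ones(len(u))]@M[:3,:3].T; p=M[:3,3]
    return p+d*((tx-p[0])/d[:,0])[:,None]
def report(im,dx=0):
    h=brass(im); print("bbox",h.min(0),h.max(0))
    # disc top: 12 mm above blade top; blade top is 50.5 below handle point; handle pt is 8 behind TCP
    P=ray_tool(h,30.5+dx)[:,1:].astype(np.float32); e=cv2.fitEllipse(P); print("weight tool y,z",np.round(e[0],2),"axes",np.round(e[1],2),"circ",cv2.minEnclosingCircle(P))
E
python3 - <<'E'
from h import *
s,im=snap("w3"); report(im); report(cv2.imread("pics/w2.png"))
E
```

```text
5.15 [526.29 222.65  48.21] [[-0.0, 1.0, 0.03], [0.0, 0.03, -1.0], [-1.0, -0.0, -0.0]] [-0.67 -0.58 -0.03] [0.024 0.005 0.045] 0.116
bbox [236.   0.] [334.  97.]
weight tool y,z [107.1    2.07] axes [54.96 55.45] circ ((106.97308349609375, 2.0630993843078613), 27.832019805908203)
bbox [237.   0.] [334.  98.]
weight tool y,z [106.43   2.28] axes [54.73 55.12] circ ((106.32554626464844, 2.348123550415039), 27.665891647338867)
```

View pics/w3.png

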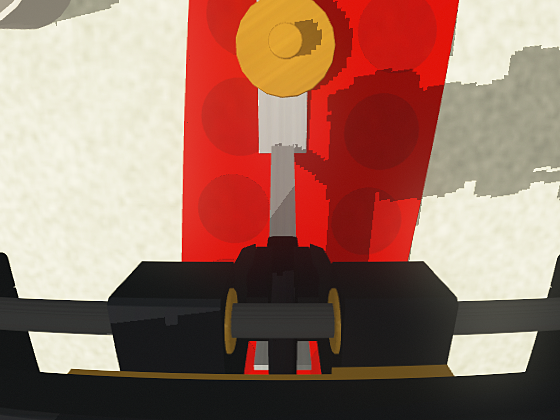

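Request:
play_rows(rows=[[1, [0, 0, 0], 0], [1, [0, 0, 0], 0], [1, [0, 0, 0], 0], [1, [-0.5, 0, 0], 0], [1, [-0.5, 0, 0], 0], [1, [-1, 0, 0], 0], [1, [-1, 0, 0], 0], [1, [-1, 0, 0], 0], [1, [-1, 0, 0], 0], [1, [0, 0, 0], 0], [1, [0, 0, 0], 0], [1, [0, 0, 0], 0]])

```text
time: 6.4
position: [526.2, 222.7, 53.2]
ee_rot: [0.507, 0.492, 0.507, -0.493]
wrist_force: [0.4, 0.8, 0.3]
opening: 0.003
```

```bash
python3 - <<'E'
from h import *
s,im=snap("w4"); report(im)
f=cams.grab_frame("scene")[:,:,::-1]; cv2.imwrite("pics/s4.png",cv2.resize(f[110:260,260:400],None,fx=4,fy=4,interpolation=cv2.INTER_CUBIC))
E
```

```text
6.4 [526.25 222.65  53.17] [[-0.0, 1.0, 0.03], [-0.0, 0.03, -1.0], [-1.0, -0.0, 0.0]] [0.43 0.85 0.34] [0.081 0.    0.002] 0.003
bbox [237.   0.] [333.  97.]
weight tool y,z [106.29   2.05] axes [53.68 54.  ] circ ((106.2261734008789, 2.1036901473999023), 27.15770721435547)
```

View pics/w4.png

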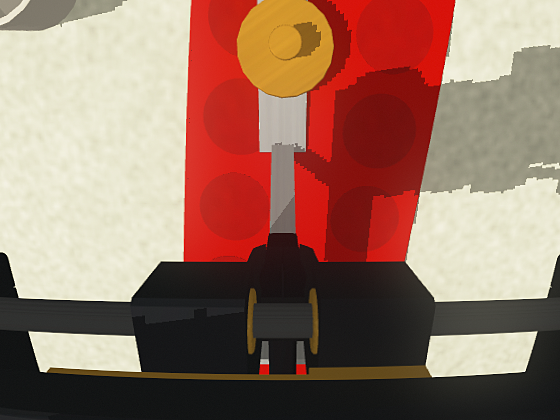

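View pics/s4.png

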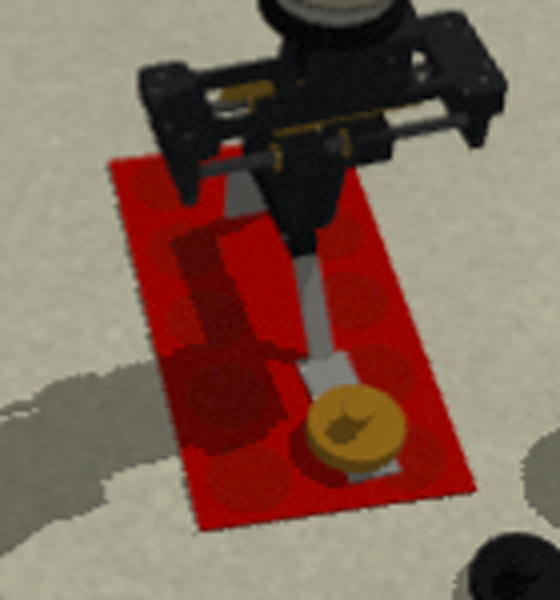

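```bash
python3 - <<'E'
from h import *
import pickle
s=pickle.load(open("w4.pkl","rb"))
T=Rq(s["ee_rot"]);p=s["position"]
def pt(a): return proj("wrist",[p+T@np.array(a,float)],s)[0].round(1)
for x in (11,0,-8,-30,-50):
    for y in (9,0,-9): print(x,y,pt((x,y,-44)),pt((x,y,0)),pt((x,y,44)))
w=cv2.imread("pics/w4.png"); w2=cv2.imread("pics/w2.png")
a=cv2.resize(w[210:390,210:360],None,fx=2.6,fy=3,interpolation=cv2.INTER_CUBIC);b=cv2.resize(w2[210:390,210:360],None,fx=2.6,fy=3,interpolation=cv2.INTER_CUBIC)
o=np.hstack([b,a]); o=np.clip(o.astype(float)*1.0,0,255); o=(255*(o/255)**.45).astype(np.uint8); cv2.imwrite("pics/z4.png",o)
f=cams.grab_frame("top")[:,:,::-1]; o=cv2.resize(f[190:330,170:290],None,fx=4.2,fy=4.2,interpolation=cv2.INTER_CUBIC);cv2.imwrite("pics/t4.png",(255*(o/255.)**.5).astype(np.uint8))
E
```

```text
11 9 [204.  224.5] [281.1 224.6] [358.2 224.6]
11 0 [205.  239.2] [281.1 239.4] [357.2 239.4]
11 -9 [206.  253.6] [281.1 253.8] [356.2 253.7]
0 9 [199.4 231.1] [281.  231.3] [362.6 231.3]
0 0 [200.5 246.6] [281.  246.8] [361.5 246.8]
0 -9 [201.7 261.6] [281. 262.] [360.3 261.8]
-8 9 [195.7 236.4] [280.9 236.6] [366.2 236.6]
-8 0 [196.9 252.5] [280.9 252.8] [364.9 252.7]
-8 -9 [198.2 268.1] [280.9 268.5] [363.7 268.3]
-30 9 [183.6 253.7] [280.6 254.2] [377.7 253.9]
-30 0 [185.3 271.7] [280.6 272.2] [376.1 271.9]
-30 -9 [187. 289.] [280.7 289.6] [374.4 289.2]
-50 9 [169.5 274.2] [280.3 274.9] [391.3 274.5]
-50 0 [171.8 294.2] [280.4 295.1] [389.1 294.5]
-50 -9 [174.  313.3] [280.4 314.4] [386.9 313.6]
```

View pics/z4.png

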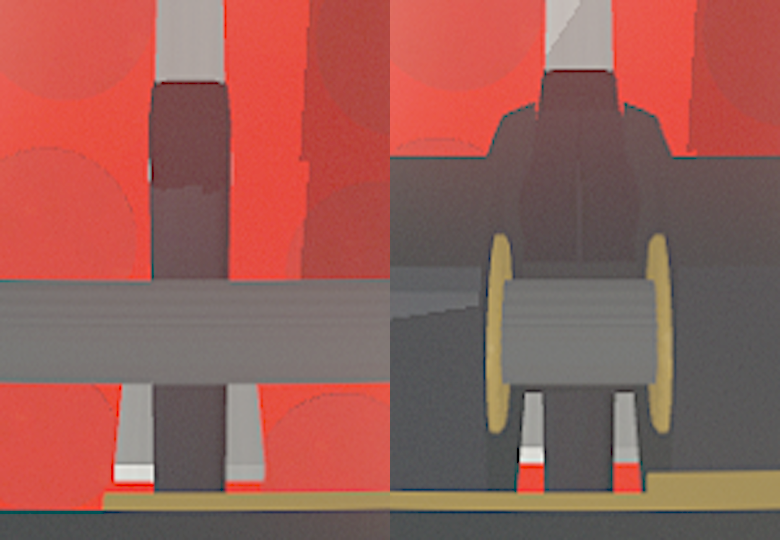

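View pics/t4.png

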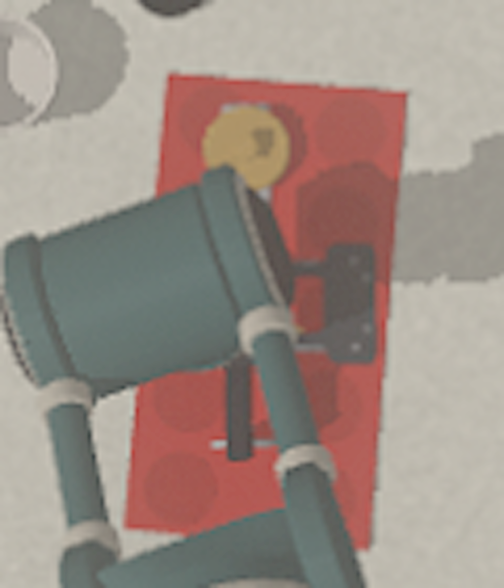

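Request:
play_rows(rows=[[0.45, [0, 0, 0], 0], [0.45, [0, 0, 0], 0], [0.45, [0, 0, 0], 0], [0.45, [0, 0, 0], 0], [0.45, [0, 0, 0], 0], [0.45, [0, 0, 0], 0], [0.45, [0, 0, 0], 0], [0.45, [0, 0, 0], 0]])

```text
time: 7.35
position: [526.3, 222.7, 53.2]
ee_rot: [0.507, 0.492, 0.507, -0.492]
wrist_force: [0.4, 0.7, 0.3]
opening: 0.55
```

```bash
python3 - <<'E'
from h import *
s,im=snap("w5"); report(im)
o=cv2.resize(im[190:390,180:380],None,fx=3,fy=3,interpolation=cv2.INTER_CUBIC);cv2.imwrite("pics/z5.png",(255*(o/255.)**.45).astype(np.uint8))
E
```

```text
7.35 [526.29 222.65  53.22] [[0.0, 1.0, 0.03], [0.0, 0.03, -1.0], [-1.0, 0.0, -0.0]] [0.35 0.66 0.33] [ 0.003 -0.008  0.006] 0.55
bbox [237.   0.] [333.  97.]
weight tool y,z [106.29   2.04] axes [53.65 54.04] circ ((106.2186279296875, 2.1244654655456543), 27.15284538269043)
```

View pics/z5.png

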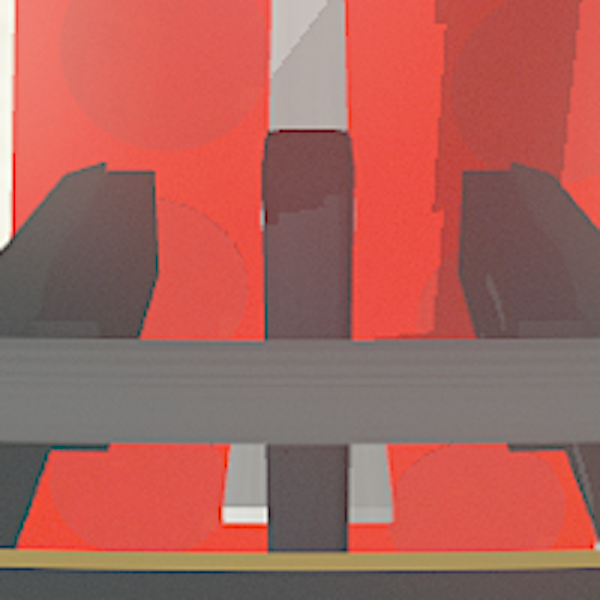

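Request:
play_rows(rows=[[0.45, [4, 0, 0], 0], [0.45, [6, 0, 0], 0], [0.45, [6, 0, 0], 0], [0.45, [6, 0, 0], 0], [0.45, [5, 0, 0], 0], [0.45, [4, 0, 0], 0], [0.45, [3, 0, 0], 0], [0.45, [1, 0, 0], 0], [0.45, [0, 0, 0], 0]])

```text
time: 8.3
position: [526.3, 222.6, 18.1]
ee_rot: [0.507, 0.492, 0.507, -0.493]
wrist_force: [-0.0, 0.3, 0.6]
opening: 0.549
```

```bash
python3 - <<'E'
from h import *
s,im=snap("w6"); report(im)
o=cv2.resize(im[0:400,100:460],None,fx=1.5,fy=1.5,interpolation=cv2.INTER_CUBIC);cv2.imwrite("pics/z6.png",(255*(o/255.)**.6).astype(np.uint8))
E
```

```text
8.3 [526.27 222.63  18.1 ] [[-0.0, 1.0, 0.03], [-0.0, 0.03, -1.0], [-1.0, -0.0, 0.0]] [-0.03  0.31  0.6 ] [-0.005 -0.011  0.051] 0.549
bbox [227.   0.] [344.  94.]
weight tool y,z [113.53   2.24] axes [64.7  65.12] circ ((113.39015197753906, 2.239428997039795), 32.645111083984375)
```

View pics/z6.png

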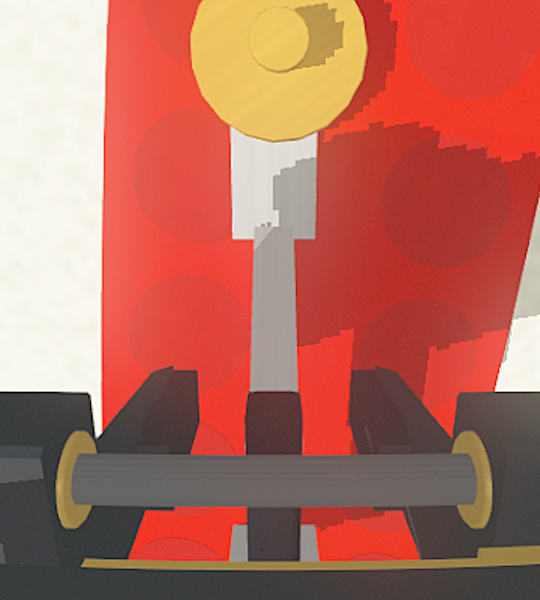

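Request:
play_rows(rows=[[0.6, [0, 0, 0], 0], [0.7, [0, 0, 0], 0], [0.75, [0, 0, 0], 0], [0.8, [0, 0, 0], 0], [0.85, [0, 0, 0], 0], [1, [0, 0, 0], 0], [1, [0, 0, 0], 0], [1, [0, 0, 0], 0], [1, [0, 0, 0], 0], [1, [0, 0, 0], 0], [1, [0, 0, 0], 0], [1, [0, 0, 0], 0]])

```text
time: 9.55
position: [526.4, 222.7, 18.3]
ee_rot: [0.507, 0.493, 0.507, -0.492]
wrist_force: [-0.1, -0.5, 1.5]
opening: 0.178
```

```bash
python3 - <<'E'
from h import *
s,im=snap("w7"); report(im,-30)
E
```

```text
9.55 [526.35 222.69  18.33] [[0.0, 1.0, 0.03], [0.0, 0.03, -1.0], [-1.0, 0.0, -0.0]] [-0.05 -0.53  1.47] [0.07  0.072 0.036] 0.178
bbox [227.   0.] [344.  94.]
weight tool y,z [106.95   2.07] axes [54.85 55.45] circ ((106.75682067871094, 2.0538413524627686), 27.751462936401367)
```

Request:
play_rows(rows=[[1, [-0.5, 0, 0], 0], [1, [-0.5, 0, 0], 0], [1, [-1, 0, 0], 0], [1, [-1, 0, 0], 0], [1, [-1, 0, 0], 0], [1, [-1, 0, 0], 0], [1, [-1, 0, 0], 0], [1, [0, 0, 0], 0], [1, [0, 0, 0], 0]])

```text
time: 10.5
position: [526.2, 222.6, 24.2]
ee_rot: [0.507, 0.492, 0.507, -0.493]
wrist_force: [0.5, -0.1, -3.4]
opening: 0.18
```

```bash
python3 - <<'E'
from h import *
s,im=snap("w8"); report(im,-30)
f=cams.grab_frame("scene")[:,:,::-1]; cv2.imwrite("pics/s8.png",cv2.resize(f[110:260,260:400],None,fx=4,fy=4,interpolation=cv2.INTER_CUBIC))
E
```

```text
10.5 [526.23 222.61  24.2 ] [[-0.0, 1.0, 0.03], [-0.0, 0.03, -1.0], [-1.0, -0.0, 0.0]] [ 0.54 -0.12 -3.42] [ 0.023  0.258 -0.046] 0.18
bbox [228.   0.] [343.  96.]
weight tool y,z [105.82   2.11] axes [54.13 54.84] circ ((105.5688247680664, 2.0616607666015625), 27.325759887695312)
```

View pics/w8.png

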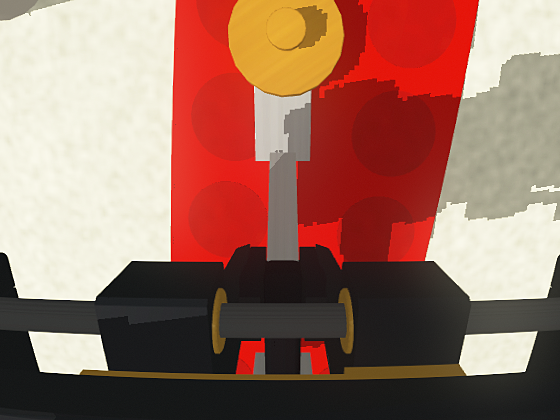

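View pics/s8.png

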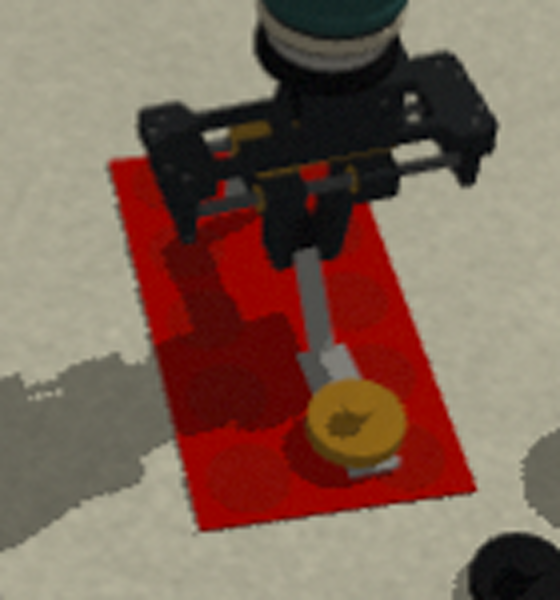

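Request:
play_rows(rows=[[1, [-1, 0, 0], 0], [1, [-2, 0, 0], 0], [1, [-3, 0, 0], 0], [1, [-3, 0, 0], 0], [1, [-3, 0, 0], 0], [1, [-2, 0, 0], 0], [1, [-1, 0, 0], 0], [1, [0, 0, 0], 0], [1, [0, 0, 0], 0]])

```text
time: 11.5
position: [526.2, 222.6, 39.1]
ee_rot: [0.507, 0.492, 0.507, -0.493]
wrist_force: [-0.2, 0.1, -3.0]
opening: 0.18
```

```bash
python3 - <<'E'
from h import *
s,im=snap("w9"); report(im,-30)
E
```

```text
11.5 [526.19 222.62  39.14] [[-0.0, 1.0, 0.03], [-0.0, 0.03, -1.0], [-1.0, -0.0, 0.0]] [-0.17  0.1  -3.03] [0.021 0.267 0.027] 0.18
bbox [228.   0.] [343.  96.]
weight tool y,z [105.8   2.1] axes [54.15 54.84] circ ((105.57506561279297, 2.053962230682373), 27.33108139038086)
```

Request:
play_rows(rows=[[1, [-2, 0, 2], 0], [1, [-4, -1, 5], 0], [1, [-6, -1, 8], 0], [1, [-8, -1, 11], 0], [1, [-8, -1, 14], 0], [1, [-8, -1, 17], 0], [1, [-8, -1, 20], 0], [1, [-8, -1, 20], 0], [1, [-8, -1, 20], 0], [1, [-8, -1, 20], 0], [1, [-8, -1, 20], 0], [1, [-8, -1, 20], 0], [1, [-8, -1, 20], 0], [1, [-8, -1, 20], 0], [1, [-8, -1, 20], 0], [1, [-6, -1, 20], 0], [1, [-4, -1, 20], 0], [1, [-2, -1, 20], 0], [1, [0, -1, 20], 0], [1, [0, -1, 17], 0]])

```text
time: 13.55
position: [516.6, -114.1, 160.1]
ee_rot: [0.508, 0.493, 0.507, -0.493]
wrist_force: [0.7, -0.1, -3.7]
opening: 0.178
```

Request:
play_rows(rows=[[1, [0, -1, 14], 0], [1, [0, -1, 11], 0.004], [1, [0, -1, 8], 0.008], [1, [0, 0, 5], 0.012], [1, [0, 0, 3], 0.016], [1, [0, 0, 2], 0.02], [1, [0, 0, 0], 0.02], [1, [0, 0, 0], 0.02], [1, [0, 0, 0], 0.02], [1, [0, 0, 0], 0.02], [1, [0, 0, 0], 0.02], [1, [0, 0, 0], 0.02], [1, [0, 0, 0], 0.02], [1, [0, 0, 0], 0.02], [1, [0, 0, 0], 0.02], [1, [0, 0, 0], 0.016], [1, [0, 0, 0], 0.012], [1, [0, 0, 0], 0.008], [1, [0, 0, 0], 0.004], [1, [0, 0, 0], 0]])

```text
time: 15.55
position: [515.3, -154.8, 159.2]
ee_rot: [0.434, 0.559, 0.434, -0.558]
wrist_force: [0.5, -0.1, -4.8]
opening: 0.179
```

```bash
python3 - <<'E'
from h import *
s,im=snap("w10"); report(im,-30)
f=cams.grab_frame("top")[:,:,::-1]; cv2.imwrite("pics/t10.png",cv2.resize(f[160:300,310:450],None,fx=4,fy=4,interpolation=cv2.INTER_CUBIC))
E
```

```text
15.55 [ 515.28 -154.84  159.21] [[0.0, 0.969, -0.248], [0.0, -0.248, -0.969], [-1.0, 0.0, -0.0]] [ 0.54 -0.09 -4.83] [ 0.062  0.264 -0.006] 0.179
bbox [228.   0.] [343.  96.]
weight tool y,z [106.06   1.98] axes [54.06 54.96] circ ((105.80313110351562, 2.0547635555267334), 27.42202377319336)
```

View pics/w10.png

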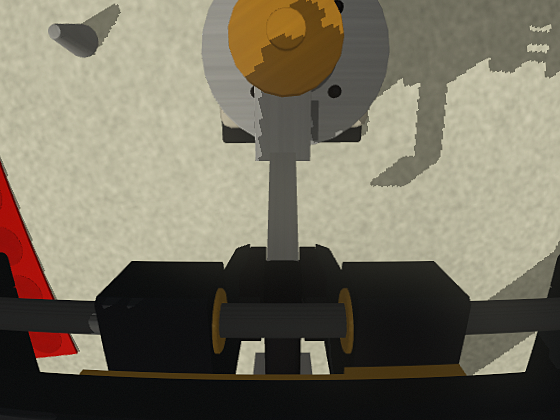

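View pics/t10.png

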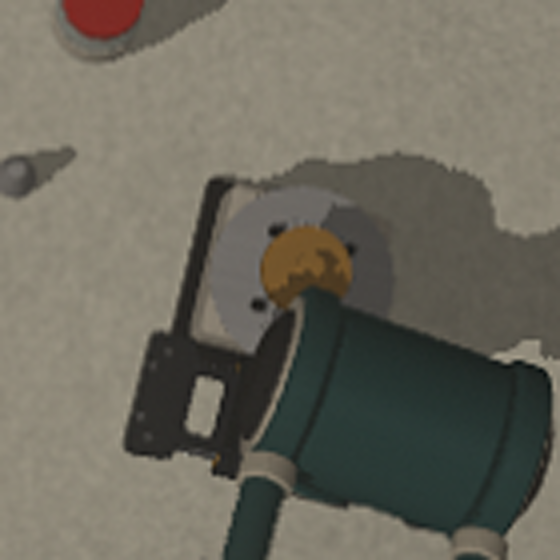

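```bash
python3 - <<'E'
from h import *
im=cv2.imread("pics/w10.png")
o=cv2.resize(im[0:150,200:400],None,fx=4,fy=4,interpolation=cv2.INTER_CUBIC);cv2.imwrite("pics/z10.png",(255*(o/255.)**.6).astype(np.uint8))
for z in (105,108,111,114,118): print(z,ray_tool([(334.5,91.5),(255,91),(338,6)],159.2-z).round(1).tolist())
E
```

```text
105 [[54.2, 84.0, 33.8], [54.2, 84.2, -17.0], [54.2, 134.7, 34.4]]
108 [[51.2, 83.9, 33.3], [51.2, 84.0, -16.7], [51.2, 133.9, 33.9]]
111 [[48.2, 83.7, 32.9], [48.2, 83.8, -16.5], [48.2, 133.0, 33.5]]
114 [[45.2, 83.5, 32.5], [45.2, 83.7, -16.3], [45.2, 132.1, 33.0]]
118 [[41.2, 83.3, 31.9], [41.2, 83.4, -15.9], [41.2, 131.0, 32.4]]
```

View pics/z10.png

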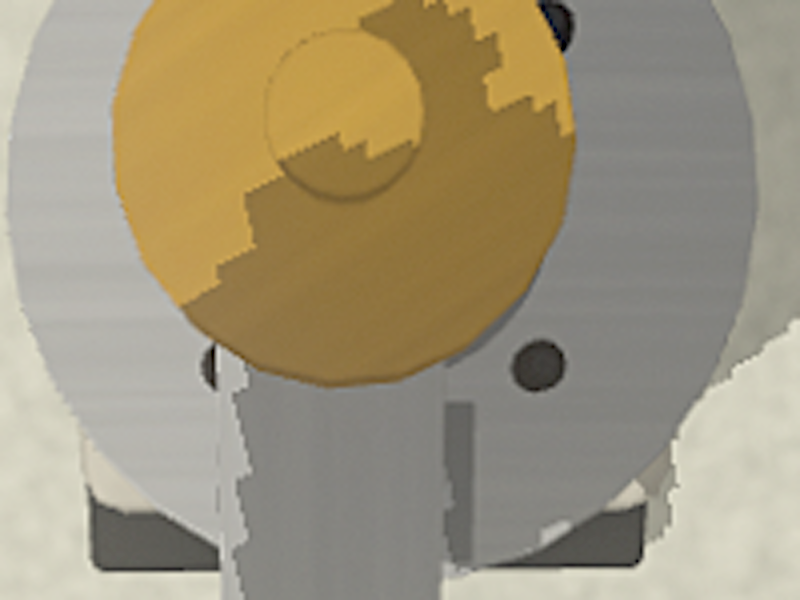

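Request:
play_rows(rows=[[1, [1, 0.3, 0.5], 0], [1, [2, 0.3, 1], 0], [1, [3, 0.3, 1], 0], [1, [3, 0.4, 1], 0], [1, [3, 0.3, 1], 0], [1, [3, 0.3, 1], 0], [1, [2, 0.3, 0.5], 0], [1, [1, 0.3, 0.5], 0], [1, [0, 0, 0], 0], [1, [0, 0, 0], 0], [1, [0, 0, 0], 0]])

```text
time: 16.75
position: [516.2, -161.8, 141.4]
ee_rot: [0.434, 0.559, 0.434, -0.558]
wrist_force: [-0.1, 0.4, -3.5]
opening: 0.178
```

```bash
python3 - <<'E'
from h import *
s,im=snap("w11"); report(im,-27)
o=cv2.resize(im[0:150,200:400],None,fx=4,fy=4,interpolation=cv2.INTER_CUBIC);cv2.imwrite("pics/z11.png",(255*(o/255.)**.6).astype(np.uint8))
f=cams.grab_frame("scene")[:,:,::-1]; cv2.imwrite("pics/s11.png",cv2.resize(f[150:290,90:240],None,fx=5,fy=4.2,interpolation=cv2.INTER_CUBIC))
E
```

```text
16.75 [ 516.23 -161.81  141.4 ] [[0.0, 0.969, -0.248], [-0.0, -0.248, -0.969], [-1.0, 0.0, 0.0]] [-0.14  0.4  -3.55] [ 0.08   0.259 -0.01 ] 0.178
bbox [228.   0.] [343.  96.]
weight tool y,z [106.71   2.01] axes [55.01 56.02] circ ((106.4437255859375, 2.0497384071350098), 27.930999755859375)
```

View pics/z11.png

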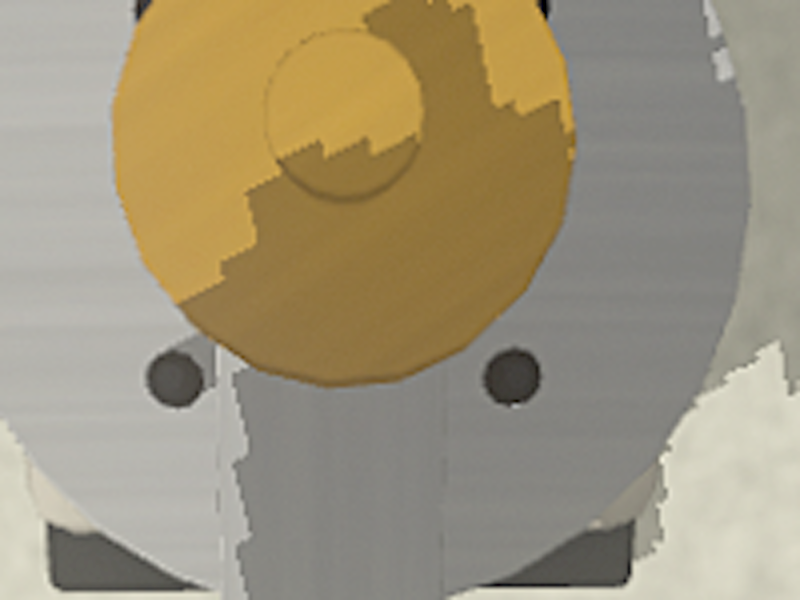

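View pics/s11.png

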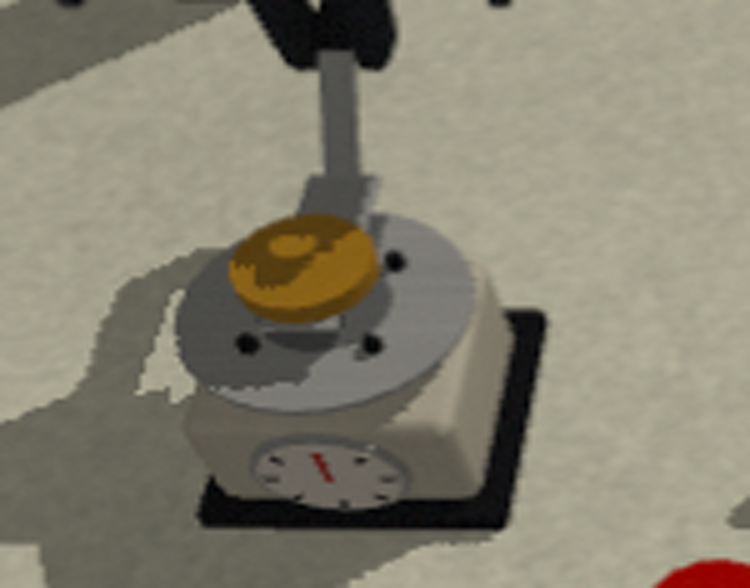

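```bash
python3 - <<'E'
from h import *
for z in (105,108,110,112,115): 
    P=ray_tool([(200+175/4-.4,378/4-.4),(200+512/4-.4,377/4-.4)],141.4-z); print(z,P.round(2).tolist(),"sep",P[1,2]-P[0,2],"cen",P.mean(0)+[0,24.75,0])
E
```

```text
105 [[36.4, 81.4, -22.45], [36.4, 81.6, 27.12]] sep 49.57254817994235 cen [ 36.4        106.25133449   2.33539053]
108 [[33.4, 81.24, -22.11], [33.4, 81.44, 26.73]] sep 48.846170572803345 cen [ 33.4        106.09200934   2.31144834]
110 [[31.4, 81.14, -21.89], [31.4, 81.33, 26.48]] sep 48.361918834710686 cen [ 31.4        105.98579258   2.29548689]
112 [[29.4, 81.03, -21.66], [29.4, 81.23, 26.22]] sep 47.87766709661801 cen [ 29.4        105.87957581   2.27952543]
115 [[26.4, 80.88, -21.32], [26.4, 81.06, 25.83]] sep 47.15128948947902 cen [ 26.4        105.72025066   2.25558324]
```

Request:
play_rows(rows=[[1, [1, -0.3, 0.2], 0], [1, [2, -0.3, 0], 0], [1, [3, 0, 0], 0], [1, [3, 0, 0], 0], [1, [2, 0, 0], 0], [1, [1, 0, 0], 0], [1, [0, 0, 0], 0], [1, [0, 0, 0], 0]])

```text
time: 17.65
position: [515.5, -161.8, 129.2]
ee_rot: [0.434, 0.558, 0.434, -0.558]
wrist_force: [0.2, 0.2, -4.0]
opening: 0.179
```

Request:
play_rows(rows=[[1, [1, 0, 0], 0], [1, [1, 0, 0], 0], [1, [0, 0, 0], 0], [1, [0, 0, 0], 0]])

```text
time: 18.05
position: [515.4, -161.8, 127.2]
ee_rot: [-0.434, -0.558, -0.434, 0.559]
wrist_force: [-0.9, -0.7, -3.4]
opening: 0.179
```

```bash
python3 - <<'E'
from h import *
s,im=snap("w12"); report(im,-27)
o=cv2.resize(im[0:150,200:400],None,fx=4,fy=4,interpolation=cv2.INTER_CUBIC);cv2.imwrite("pics/z12.png",(255*(o/255.)**.6).astype(np.uint8))
f=cams.grab_frame("scene")[:,:,::-1]; cv2.imwrite("pics/s12.png",cv2.resize(f[150:290,90:240],None,fx=5,fy=4.2,interpolation=cv2.INTER_CUBIC))
E
```

```text
18.05 [ 515.42 -161.8   127.16] [[-0.0, 0.969, -0.248], [0.0, -0.248, -0.969], [-1.0, -0.0, -0.0]] [-0.87 -0.66 -3.44] [ 0.101  0.212 -0.007] 0.179
bbox [228.   0.] [343.  96.]
weight tool y,z [106.71   2.01] axes [54.99 56.04] circ ((106.44384765625, 2.04974365234375), 27.93103790283203)
```

View pics/z12.png

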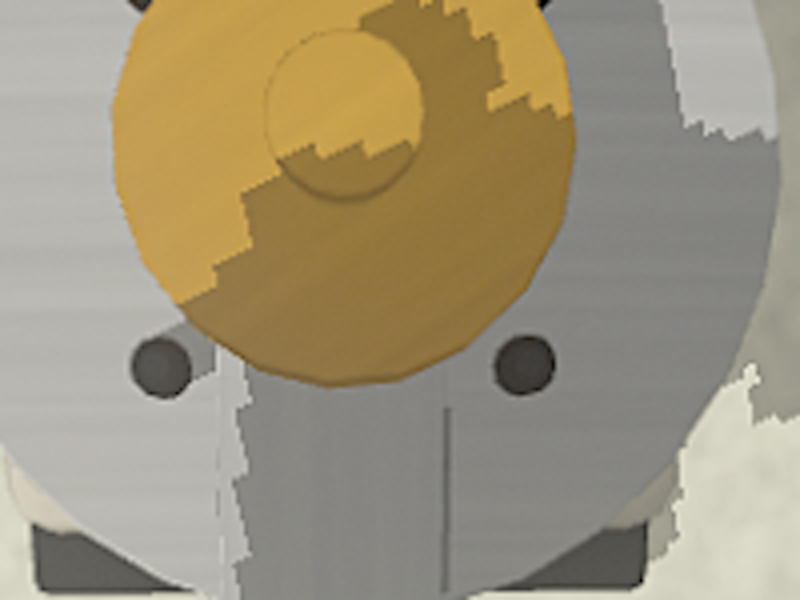

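View pics/s12.png

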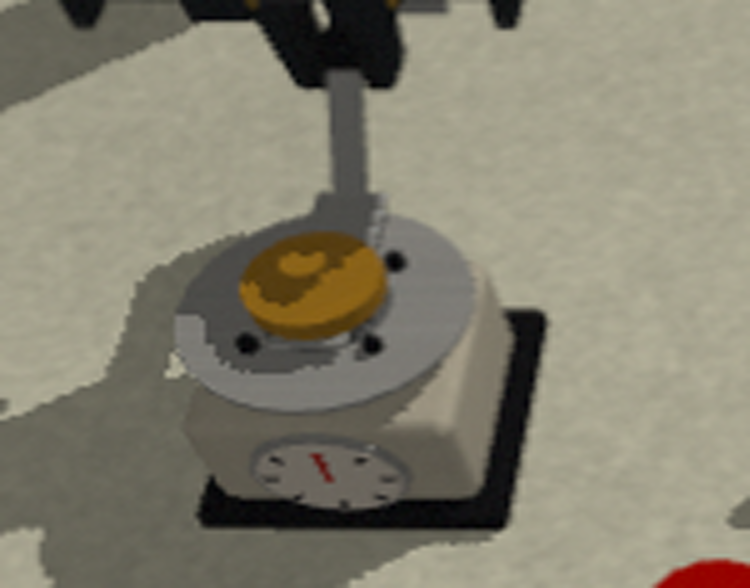

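```bash
python3 - <<'E'
from h import *
for z in (103,105,107,109,111): 
    P=ray_tool([(200+162/4-.4,368/4-.4),(200+525/4-.4,365/4-.4)],127.2-z); print(z,"sep",P[1,2]-P[0,2],"cen",P.mean(0)+[0,24.75,0], P[:,1])
E
```

```text
103 sep 50.1370852364184 cen [ 24.2        107.08248049   2.23041084] [82.10391456 82.56104642]
105 sep 49.61628579452682 cen [ 22.2        106.96090076   2.21452817] [81.98470906 82.43709246]
107 sep 49.095486352635234 cen [ 20.2        106.83932102   2.1986455 ] [81.86550355 82.31313849]
109 sep 48.57468691074365 cen [ 18.2        106.71774129   2.18276283] [81.74629805 82.18918453]
111 sep 48.05388746885207 cen [ 16.2        106.59616156   2.16688016] [81.62709255 82.06523057]
```

Request:
play_rows(rows=[[1, [1, 0, 0], 0], [1, [1, 0, 0], 0], [1, [1, 0, 0], 0], [1, [0, 0, 0], 0], [1, [0, 0, 0], 0]])

```text
time: 18.65
position: [515.4, -161.8, 124.1]
ee_rot: [-0.434, -0.558, -0.434, 0.559]
wrist_force: [0.5, -0.1, -3.4]
opening: 0.18
```

Request:
play_rows(rows=[[1, [0.5, 0, 0], 0], [1, [0.5, 0, 0], 0], [1, [0, 0, 0], 0], [1, [0, 0, 0], 0]])

```text
time: 19.05
position: [515.5, -161.8, 123.2]
ee_rot: [-0.434, -0.558, -0.434, 0.558]
wrist_force: [0.0, 0.0, -3.2]
opening: 0.179
```

```bash
python3 - <<'E'
from h import *
s,im=snap("w13"); report(im,-27)
E
```

```text
19.05 [ 515.45 -161.8   123.18] [[-0.0, 0.969, -0.248], [0.0, -0.248, -0.969], [-1.0, -0.0, 0.0]] [ 0.02  0.02 -3.2 ] [ 0.107  0.234 -0.043] 0.179
bbox [228.   0.] [343.  96.]
weight tool y,z [106.85   2.07] axes [55.   56.33] circ ((106.43643188476562, 2.089484214782715), 27.914993286132812)
```

Request:
play_rows(rows=[[1, [0.5, 0, 0], 0], [1, [0.5, 0, 0], 0], [1, [0, 0, 0], 0], [1, [0, 0, 0], 0]])

```text
time: 19.5
position: [515.5, -161.8, 122.2]
ee_rot: [0.434, 0.558, 0.434, -0.558]
wrist_force: [-0.3, -0.1, -3.8]
opening: 0.176
```

Request:
play_rows(rows=[[1, [0.5, 0, 0], 0], [1, [0.5, 0, 0], 0], [1, [0, 0, 0], 0], [1, [0, 0, 0], 0]])

```text
time: 19.9
position: [515.4, -161.8, 121.1]
ee_rot: [-0.434, -0.558, -0.434, 0.559]
wrist_force: [-0.0, -0.6, -4.0]
opening: 0.175
```

```bash
python3 - <<'E'
from h import *
s,im=snap("w14"); report(im,-27)
f=cams.grab_frame("scene")[:,:,::-1]; cv2.imwrite("pics/s14.png",cv2.resize(f[150:290,90:240],None,fx=5,fy=4.2,interpolation=cv2.INTER_CUBIC))
E
```

```text
19.9 [ 515.42 -161.79  121.15] [[-0.0, 0.969, -0.248], [0.0, -0.248, -0.969], [-1.0, -0.0, -0.0]] [-0.02 -0.64 -4.  ] [0.113 0.27  0.067] 0.175
bbox [228.   0.] [343.  96.]
weight tool y,z [106.71   2.01] axes [54.98 56.03] circ ((106.42814636230469, 2.0787951946258545), 27.909271240234375)
```

View pics/s14.png

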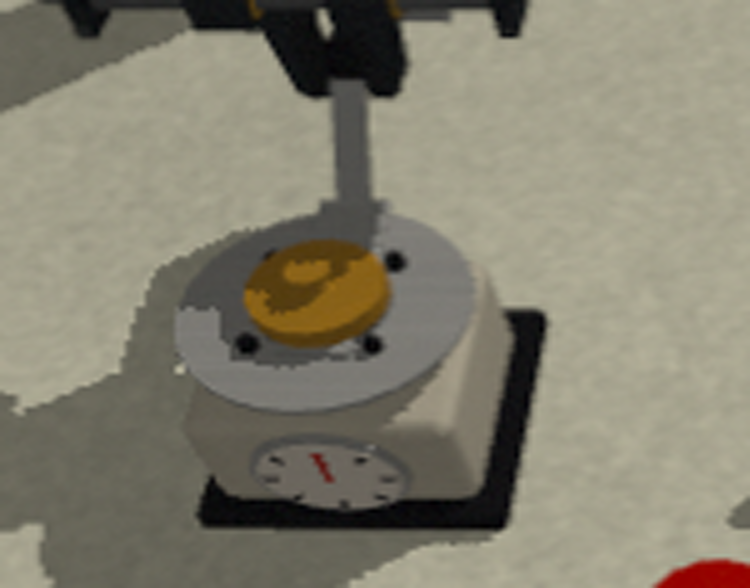

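Still hanging free. Continue in small steps.

Request:
play_rows(rows=[[1, [0.5, 0, 0], 0], [1, [0.5, 0, 0], 0], [1, [0, 0, 0], 0], [1, [0, 0, 0], 0]])

```text
time: 20.4
position: [515.5, -161.8, 120.2]
ee_rot: [0.434, 0.558, 0.434, -0.558]
wrist_force: [-0.7, -0.7, -3.0]
opening: 0.178
```

Request:
play_rows(rows=[[1, [0.5, 0, 0], 0], [1, [0.5, 0, 0], 0], [1, [0, 0, 0], 0], [1, [0, 0, 0], 0]])

```text
time: 20.8
position: [515.5, -161.8, 119.3]
ee_rot: [0.434, 0.559, 0.434, -0.558]
wrist_force: [-0.8, 0.1, -3.2]
opening: 0.175
```

```bash
python3 - <<'E'
from h import *
s,im=snap("w15"); report(im,-27)
E
```

```text
20.8 [ 515.51 -161.84  119.3 ] [[0.0, 0.969, -0.248], [-0.0, -0.248, -0.969], [-1.0, 0.0, 0.0]] [-0.82  0.11 -3.22] [ 0.037  0.234 -0.055] 0.175
bbox [228.   0.] [343.  96.]
weight tool y,z [106.97   2.06] axes [55.15 56.13] circ ((106.62996673583984, 2.0629491806030273), 27.997024536132812)
```

Request:
play_rows(rows=[[1, [0.5, 0, 0], 0], [1, [0.5, 0, 0], 0], [1, [0, 0, 0], 0], [1, [0, 0, 0], 0]])

```text
time: 21.25
position: [515.5, -161.8, 118.3]
ee_rot: [0.434, 0.559, 0.434, -0.558]
wrist_force: [-0.8, 0.2, -1.3]
opening: 0.18
```

Request:
play_rows(rows=[[1, [0.5, 0, 0], 0], [1, [0.5, 0, 0], 0], [1, [0, 0, 0], 0], [1, [0, 0, 0], 0]])

```text
time: 21.65
position: [515.5, -161.8, 117.3]
ee_rot: [0.434, 0.558, 0.434, -0.558]
wrist_force: [-1.1, 0.6, -1.9]
opening: 0.179
```

```bash
python3 - <<'E'
from h import *
s,im=snap("w16"); report(im,-27)
f=cams.grab_frame("scene")[:,:,::-1]; cv2.imwrite("pics/s16.png",cv2.resize(f[150:290,90:240],None,fx=5,fy=4.2,interpolation=cv2.INTER_CUBIC))
E
```

```text
21.65 [ 515.48 -161.83  117.28] [[0.0, 0.969, -0.248], [-0.0, -0.248, -0.969], [-1.0, 0.0, 0.0]] [-1.06  0.61 -1.89] [0.099 0.229 0.012] 0.179
bbox [228.   0.] [344.  94.]
weight tool y,z [107.69   2.05] axes [55.57 56.27] circ ((107.4612808227539, 1.9708366394042969), 28.122840881347656)
```

View pics/s16.png

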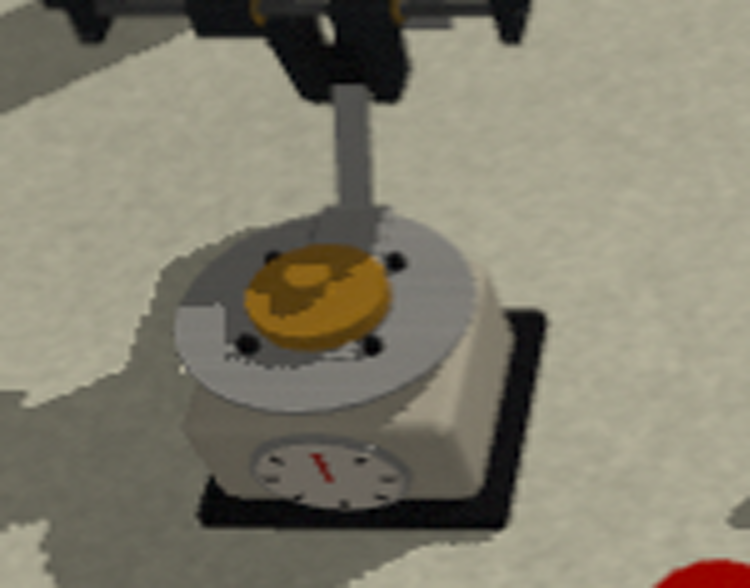

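Request:
play_rows(rows=[[1, [0.4, 0, 0], 0], [1, [0, 0, 0], 0], [1, [0, 0, 0], 0], [1, [0, -0.5, 0], 0], [1, [0, -1, 0], 0], [1, [0, -1.5, 0], 0], [1, [0, -2, 0], 0], [1, [0, -2, 0], 0], [1, [0, -2, 0], 0], [1, [0, -2, 0], 0], [1, [0, -2, 0], 0], [1, [0, -1, 0], 0], [1, [0, 0, 0], 0]])

```text
time: 23.05
position: [501.8, -158.3, 116.9]
ee_rot: [0.434, 0.558, 0.434, -0.558]
wrist_force: [2.0, -0.7, -1.6]
opening: 0.176
```

```bash
python3 - <<'E'
from h import *
s,im=snap("w17"); report(im,-27)
o=cv2.resize(im[0:150,200:400],None,fx=4,fy=4,interpolation=cv2.INTER_CUBIC);cv2.imwrite("pics/z17.png",(255*(o/255.)**.6).astype(np.uint8))
E
```

```text
23.05 [ 501.78 -158.32  116.88] [[0.0, 0.969, -0.248], [-0.0, -0.248, -0.969], [-1.0, 0.0, 0.0]] [ 2.   -0.74 -1.6 ] [ 0.016 -0.269 -0.032] 0.176
bbox [227.   0.] [345.  78.]
weight tool y,z [115.93   2.  ] axes [55.76 57.53] circ ((115.18128967285156, 2.006343126296997), 28.153249740600586)
```

View pics/z17.png

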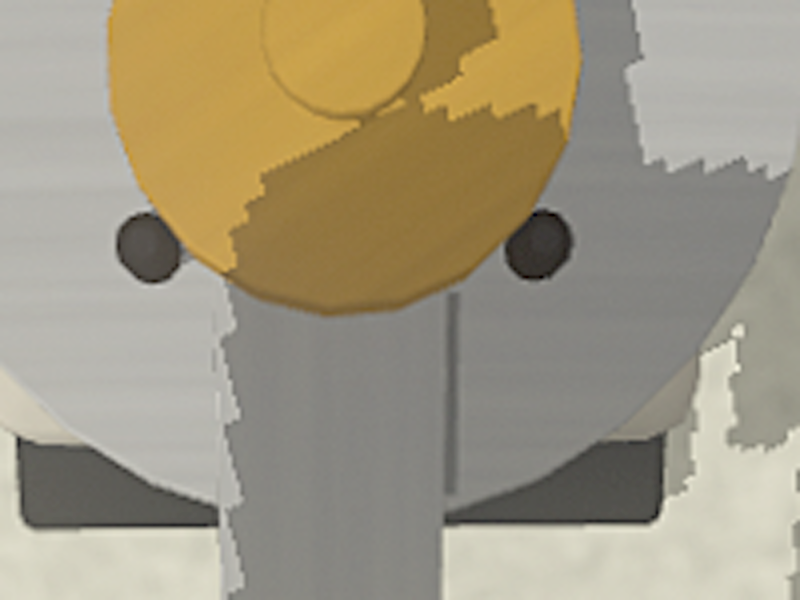

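Request:
play_rows(rows=[[1, [0, -1, 0], 0], [1, [0, -2, 0], 0], [1, [0, -3, 0], 0], [1, [0, -3, 0], 0], [1, [0, -3, 0], 0], [1, [0, -3, 0], 0], [1, [0, -3, 0], 0], [1, [0, -3, 0], 0], [1, [0, -3, 0], 0], [1, [0, -2, 0], 0], [1, [0, -1, 0], 0], [1, [0, 0, 0], 0]])

```text
time: 24.3
position: [475.2, -151.5, 116.7]
ee_rot: [-0.433, -0.558, -0.434, 0.559]
wrist_force: [0.6, -0.5, -0.7]
opening: 0.177
```

```bash
python3 - <<'E'
from h import *
s,im=snap("w18")
f=cams.grab_frame("scene")[:,:,::-1]; cv2.imwrite("pics/s18.png",cv2.resize(f[150:290,90:240],None,fx=5,fy=4.2,interpolation=cv2.INTER_CUBIC))
E
```

```text
24.3 [ 475.23 -151.52  116.72] [[-0.001, 0.969, -0.248], [0.0, -0.248, -0.969], [-1.0, -0.001, -0.0]] [ 0.61 -0.51 -0.66] [-0.013 -0.215  0.007] 0.177
```

View pics/w18.png

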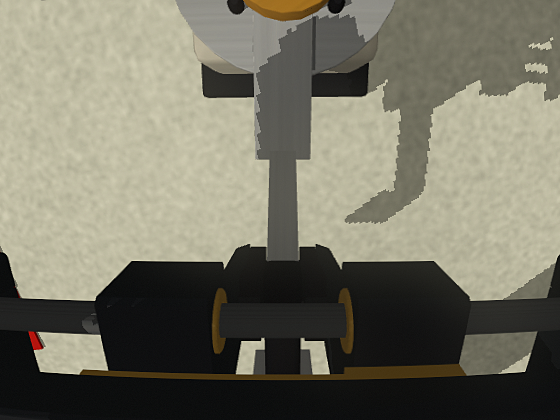

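View pics/s18.png

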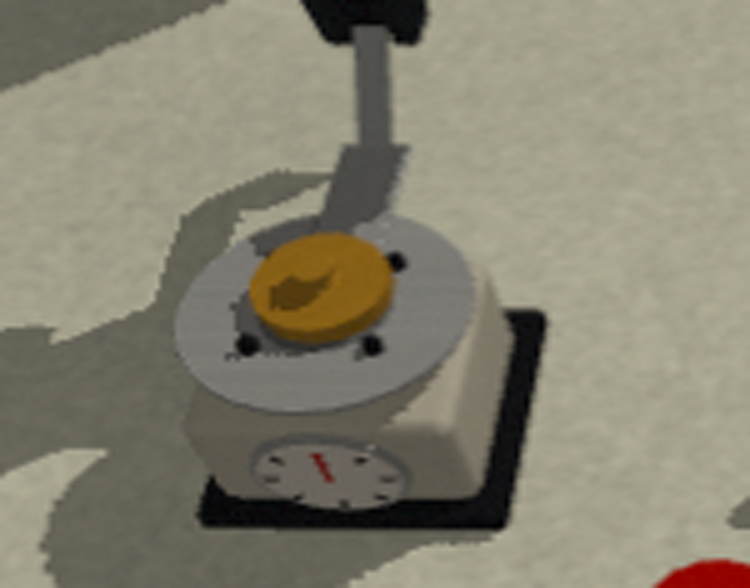

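Request:
play_rows(rows=[[1, [0, -1, 0], 0], [1, [0, -2, 0], 0], [1, [0, -3, 0], 0], [1, [0, -3, 0], 0], [1, [0, -3, 0], 0], [1, [0, -3, 0], 0], [1, [0, -3, 0], 0], [1, [0, -3, 0], 0], [1, [0, -3, 0], 0], [1, [0, -3, 0], 0], [1, [0, -3, 0], 0], [1, [0, -3, 0], 0], [1, [0, -3, 0], 0], [1, [0, -2, 0], 0], [1, [0, -1, 0], 0], [1, [0, 0, 0], 0]])

```text
time: 26.0
position: [437.7, -141.9, 116.8]
ee_rot: [-0.434, -0.558, -0.434, 0.559]
wrist_force: [-0.8, -0.3, -1.7]
opening: 0.175
```

```bash
python3 - <<'E'
from h import *
s,im=snap("w19")
f=cams.grab_frame("scene")[:,:,::-1]; cv2.imwrite("pics/s19.png",cv2.resize(f[150:290,90:240],None,fx=5,fy=4.2,interpolation=cv2.INTER_CUBIC))
E
```

```text
26.0 [ 437.75 -141.94  116.79] [[-0.0, 0.969, -0.248], [0.0, -0.248, -0.969], [-1.0, -0.0, -0.0]] [-0.84 -0.35 -1.72] [0.06  0.038 0.073] 0.175
```

View pics/w19.png

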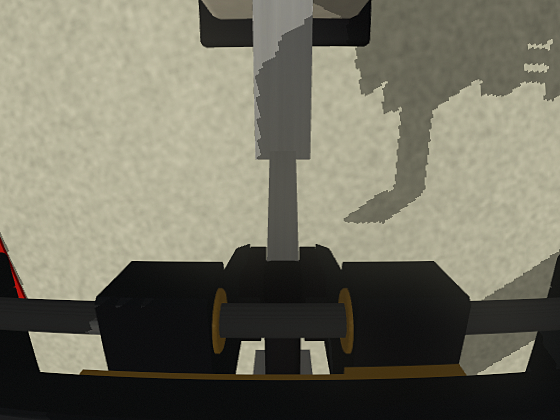

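View pics/s19.png

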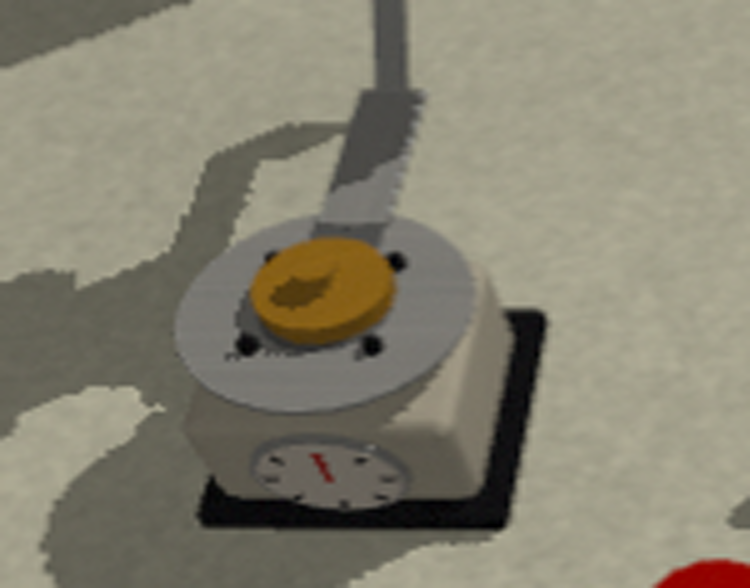

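Request:
play_rows(rows=[[1, [0, -2, 0], 0], [1, [0, -4, 0], 0], [1, [0, -5, 0], 0], [1, [0, -5, 0], 0], [1, [0, -4, 0], 0], [1, [-2, 0, 0], 0], [1, [-5, 0, 0], 0], [1, [-6, 0, 0], 0], [1, [-6, 0, 0], 0], [1, [-6, 0, 0], 0], [1, [-5, 0, 0], -0.02], [1, [0, 0, 0], -0.04], [1, [0, 0, 0], -0.04], [1, [0, 0, 0], -0.04], [1, [0, 0, 0], -0.04], [1, [0, 0, 0], -0.04], [1, [0, 0, 0], -0.04], [1, [0, 0, 0], -0.02], [1, [0, 0, 0], 0]])

```text
time: 28.0
position: [418.7, -137.1, 147.0]
ee_rot: [0.508, 0.492, 0.507, -0.492]
wrist_force: [0.2, 0.4, -1.2]
opening: 0.173
```

```bash
python3 - <<'E'
from h import *
s,im=snap("w20")
for n,b in (("scene",(150,290,90,240)),("top",(170,290,320,450))):
    f=cams.grab_frame(n)[:,:,::-1]; a=f[b[0]:b[1],b[2]:b[3]]; cv2.imwrite(f"pics/{n[0]}20.png",cv2.resize(a,None,fx=4.2,fy=4.2,interpolation=cv2.INTER_CUBIC))
E
```

```text
28.0 [ 418.66 -137.08  147.  ] [[0.0, 1.0, 0.03], [-0.0, 0.03, -1.0], [-1.0, 0.0, 0.0]] [ 0.23  0.39 -1.24] [0.004 0.025 0.002] 0.173
```

View pics/s20.png

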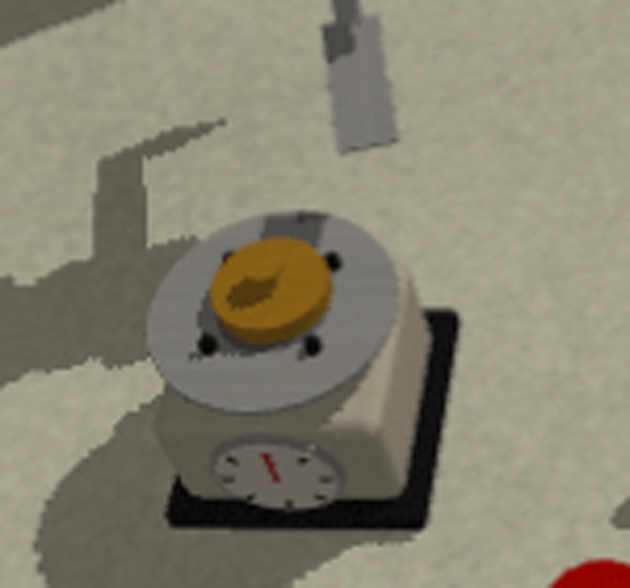

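View pics/t20.png

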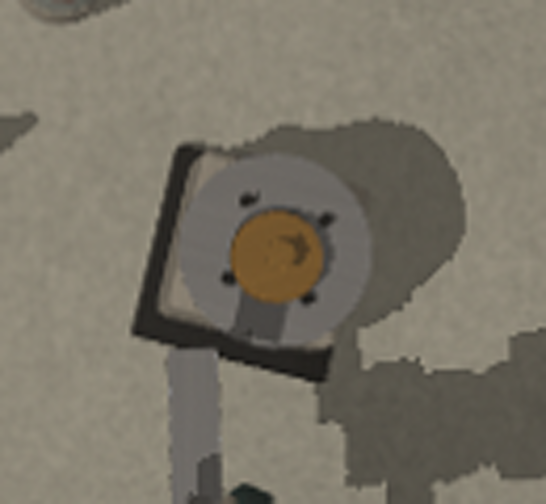

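Request:
play_rows(rows=[[1, [0, 2, -5], 0], [1, [0, 4, -12], 0], [1, [0, 7, -20], 0], [1, [0, 7, -25], 0], [1, [0, 7, -25], 0], [1, [0, 7, -25], 0], [1, [0, 7, -25], 0], [1, [0, 7, -25], 0], [1, [0, 7, -25], 0], [1, [0, 7, -25], 0], [1, [0, 7, -25], 0], [1, [0, 7, -25], 0], [1, [0, 7, -25], 0], [1, [0, 7, -25], 0], [1, [0, 7, -20], 0], [1, [0, 7, -12], 0], [1, [0, 8, -8], 0], [1, [0, 6, -4], 0], [1, [0, 0, 0], 0], [1, [0, 0, 0], 0]])

```text
time: 30.15
position: [525.9, 221.6, 146.6]
ee_rot: [0.507, 0.492, 0.507, -0.493]
wrist_force: [-0.1, -0.6, -1.6]
opening: 0.175
```

Request:
play_rows(rows=[[1, [4, 0, 0], 0], [1, [8, 0, 0], 0], [1, [12, 0, 0], 0], [1, [15, 0, 0], 0], [1, [15, 0, 0], 0], [1, [15, 0, 0], 0], [1, [15, 0, 0], 0], [1, [12, 0, 0], 0], [1, [8, 0, 0], 0], [1, [6, 0, 0], 0], [1, [4, 0, 0], 0], [1, [2, 0, 0], 0], [1, [0, 0, 0], 0], [1, [0, 0, 0], 0]])

```text
time: 31.55
position: [526.4, 222.5, 31.3]
ee_rot: [0.508, 0.493, 0.507, -0.492]
wrist_force: [-0.5, -0.7, -1.7]
opening: 0.181
```

```bash
python3 - <<'E'
from h import *
s,im=snap("w21")
f=cams.grab_frame("scene")[:,:,::-1]; cv2.imwrite("pics/s21.png",cv2.resize(f[110:260,260:400],None,fx=4,fy=4,interpolation=cv2.INTER_CUBIC))
E
```

```text
31.55 [526.38 222.46  31.34] [[0.001, 1.0, 0.03], [0.0, 0.03, -1.0], [-1.0, 0.001, -0.0]] [-0.47 -0.68 -1.66] [0.031 0.028 0.045] 0.181
```

View pics/w21.png

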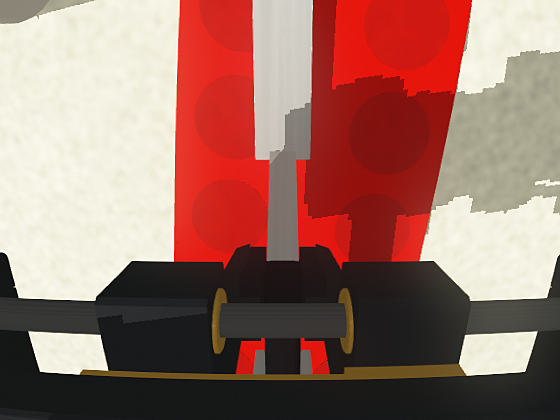

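View pics/s21.png

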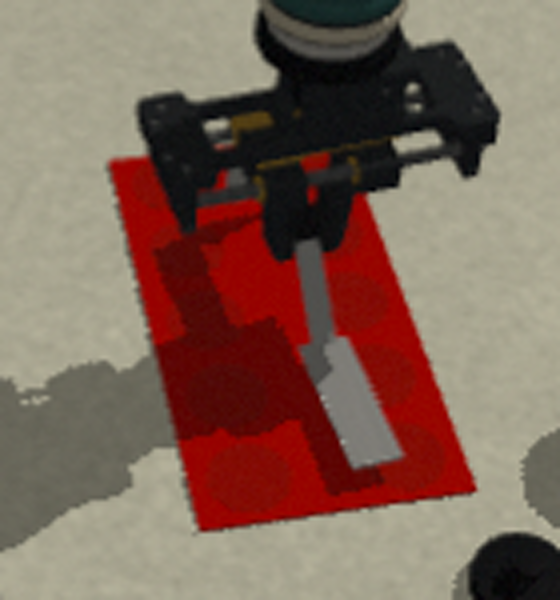

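Request:
play_rows(rows=[[1, [2, 0, 0], 0], [1, [3, 0, 0], 0], [1, [2, 0, 0], 0], [1, [1, 0, 0], 0], [1, [1, 0, 0], 0], [1, [1, 0, 0], 0], [1, [1, 0, 0], 0], [1, [0.7, 0, 0], 0], [1, [0.5, 0, 0], 0], [1, [0, 0, 0], 0], [1, [0, 0, 0], 0]])

```text
time: 32.75
position: [526.0, 222.3, 18.6]
ee_rot: [0.507, 0.493, 0.507, -0.492]
wrist_force: [0.1, -0.2, -2.6]
opening: 0.177
```

Request:
play_rows(rows=[[1, [0.5, 0, 0], 0], [1, [0.4, 0, 0], 0], [1, [0, 0, 0], 0], [1, [0, 0, 0], 0]])

```text
time: 33.15
position: [526.1, 222.4, 18.3]
ee_rot: [0.507, 0.493, 0.507, -0.492]
wrist_force: [-2.9, -2.1, 5.0]
opening: 0.176
```

Request:
play_rows(rows=[[1, [-0.3, 0, 0], 0], [1, [0, 0, 0], 0], [0.75, [0, 0, 0], 0], [0.65, [0, 0, 0], 0], [0.55, [0, 0, 0], 0], [0.45, [0, 0, 0], 0], [0.45, [0, 0, 0], 0], [0.45, [0, 0, 0], 0], [0.45, [0, 0, 0], 0]])

```text
time: 34.05
position: [526.0, 222.3, 18.0]
ee_rot: [0.507, 0.493, 0.507, -0.492]
wrist_force: [-0.0, 1.5, 0.3]
opening: 0.551
```

```bash
python3 - <<'E'
from h import *
s,im=snap("w22")
E
```

```text
34.05 [525.96 222.3   17.98] [[0.0, 1.0, 0.03], [0.0, 0.03, -1.0], [-1.0, 0.0, -0.0]] [-0.01  1.47  0.32] [ 0.079 -0.016 -0.015] 0.551
```

View pics/w22.png

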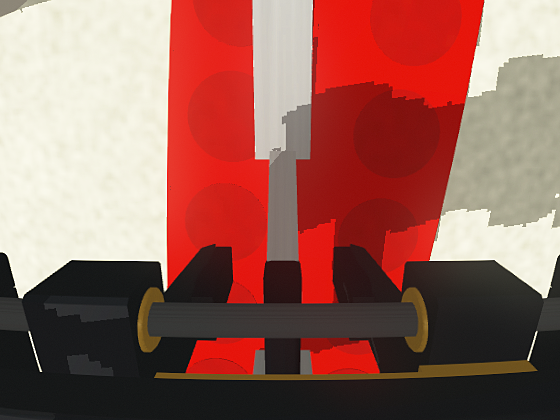

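Spatula stands free. Retreat straight up, then check everything.

Request:
play_rows(rows=[[0.45, [-3, 0, 0], 0], [0.45, [-8, 0, 0], 0], [0.45, [-15, 0, 0], 0], [0.45, [-20, 0, 0], 0], [0.45, [-25, 0, 0], 0], [0.45, [-25, 0, 0], 0], [0.3, [-25, 0, 0], 0], [0.3, [-20, -15, 0], 0], [0.3, [-10, -25, 0], 0], [0.3, [0, -25, 0], 0], [0.3, [0, -15, 0], 0], [0.3, [0, 0, 0], 0], [0.3, [0, 0, 0], 0]])

```text
time: 35.4
position: [446.4, 220.1, 169.5]
ee_rot: [0.508, 0.493, 0.507, -0.492]
wrist_force: [0.4, 0.2, -0.1]
opening: 0.701
```

```bash
python3 - <<'E'
from h import *
s,im=snap("w23")
for n in ("scene","top"):
    f=cams.grab_frame(n)[:,:,::-1].copy(); cv2.imwrite(f"pics/{n}23.png",f)
    b=(190,290,110,220) if n=="scene" else (190,270,340,440)
    a=f[b[0]:b[1],b[2]:b[3]]; cv2.imwrite(f"pics/{n}23z.png",cv2.resize(a,None,fx=6,fy=6,interpolation=cv2.INTER_CUBIC))
    hsv=cv2.cvtColor(a,cv2.COLOR_BGR2HSV)
    m=((hsv[...,0]>12)&(hsv[...,0]<32)&(hsv[...,1]>120)&(hsv[...,2]>50)).astype(np.uint8)
    k,l,st,cen=cv2.connectedComponentsWithStats(m); i=1+st[1:,4].argmax()
    h=cv2.convexHull((np.argwhere(l==i)[:,::-1]+[b[2],b[0]]).astype(np.float32).reshape(-1,1,2)).reshape(-1,2)
    for z in (108,114): P=toplane(n,h,z)[:,:2].astype(np.float32); print(n,z,cv2.minEnclosingCircle(P),cv2.fitEllipse(P))
E
```

```text
35.4 [446.44 220.08 169.54] [[0.001, 1.0, 0.03], [0.0, 0.03, -1.0], [-1.0, 0.001, -0.0]] [ 0.41  0.2  -0.08] [-0.014 -0.078 -0.002] 0.701
scene 108 ((612.2427368164062, -190.7732391357422), 31.858198165893555) ((611.8926391601562, -190.2655792236328), (56.49913787841797, 64.25895690917969), 104.94259643554688)
scene 114 ((617.2601318359375, -189.4452362060547), 31.56682014465332) ((616.9134521484375, -188.94265747070312), (55.982688903808594, 63.67158126831055), 104.94258880615234)
top 108 ((613.0799560546875, -187.77194213867188), 27.371746063232422) ((613.0261840820312, -187.6903076171875), (53.0318489074707, 54.34251403808594), 23.414186477661133)
top 114 ((612.5330200195312, -186.7054443359375), 27.251691818237305) ((612.4796752929688, -186.6241455078125), (52.79890441894531, 54.10382080078125), 23.415258407592773)
```

View pics/scene23.png

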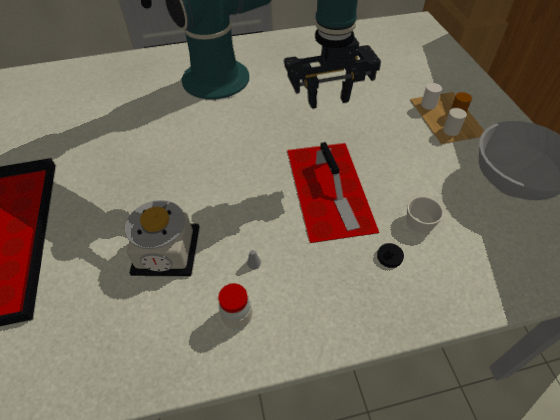

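View pics/scene23z.png

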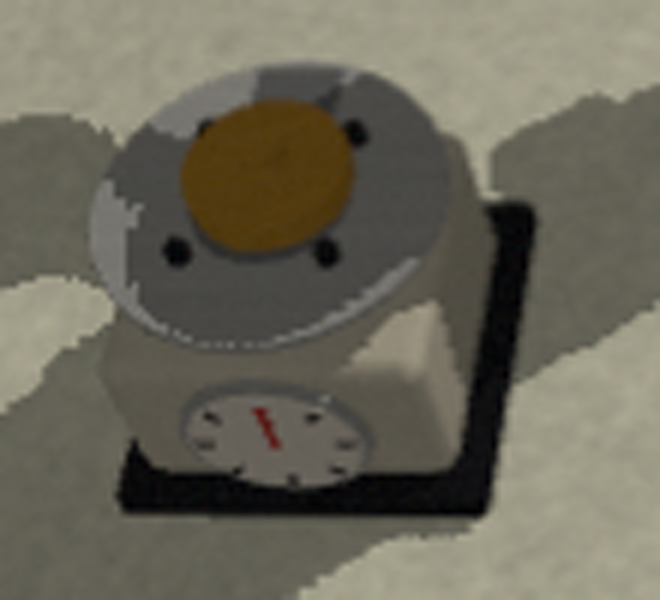

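View pics/top23.png

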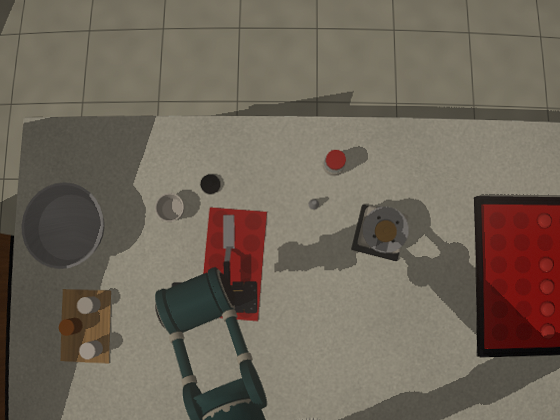

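View pics/top23z.png

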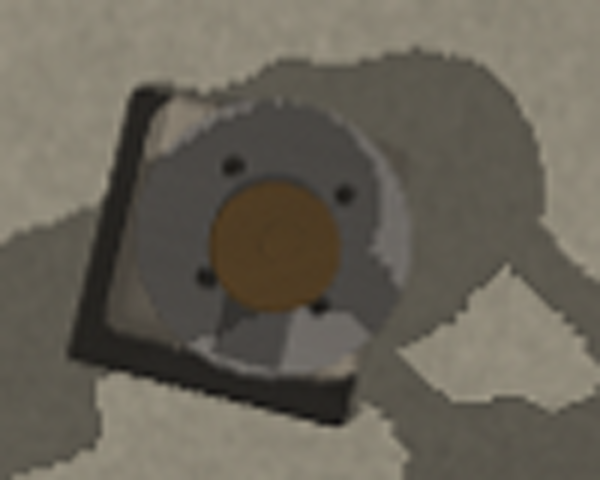

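Request:
play_rows(rows=[[0.3, [-5, 1, 8], 0], [0.3, [-5, 1, 18], 0], [0.3, [-5, 1, 28], 0], [0.3, [-5, 2, 30], 0], [0.3, [-5, 2, 30], 0], [0.3, [-5, 2, 30], 0], [0.3, [0, 2, 30], 0], [0.3, [0, 2, 30], 0], [0.3, [0, 2, 30], 0], [0.3, [0, 2, 30], 0], [0.3, [0, 2, 30], 0], [0.3, [0, 2, 30], 0], [0.3, [0, 2, 22], 0.05], [0.3, [0, 1, 15], 0.08], [0.3, [0, 0, 8], 0.08], [0.3, [0, 0, 0], 0.07], [0.3, [0, 0, 0], 0], [0.3, [0, 0, 0], 0]])

```text
time: 37.35
position: [479.2, -148.7, 199.0]
ee_rot: [-0.434, -0.558, -0.434, 0.558]
wrist_force: [-0.6, 1.1, -0.1]
opening: 0.702
```

```bash
python3 - <<'E'
from h import *
s,im=snap("w24")
o=cv2.resize(im[0:200,180:400],None,fx=3,fy=3,interpolation=cv2.INTER_CUBIC);cv2.imwrite("pics/z24.png",(255*(o/255.)**.6).astype(np.uint8))
E
```

```text
37.35 [ 479.18 -148.73  199.01] [[-0.0, 0.969, -0.246], [-0.0, -0.246, -0.969], [-1.0, -0.0, 0.0]] [-0.63  1.07 -0.14] [ 0.016  0.006 -0.034] 0.702
```

View pics/z24.png

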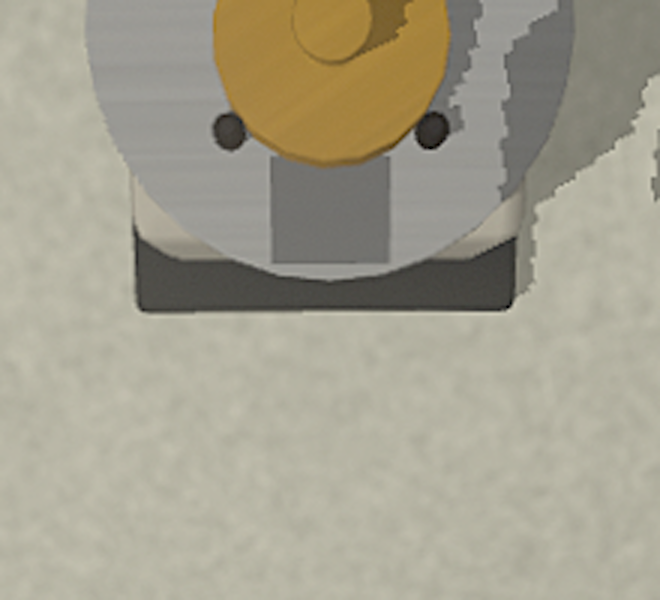

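Request:
play_rows(rows=[[0.3, [0, 10, 0], 0], [0.3, [0, 20, 0], 0], [0.3, [0, 25, 0], 0], [0.3, [0, 20, 0], 0], [0.3, [0, 5, 0], 0], [0.3, [0, 0, 0], 0], [0.3, [0, 0, 0], 0]])

```text
time: 38.1
position: [556.1, -167.7, 198.7]
ee_rot: [-0.434, -0.558, -0.434, 0.559]
wrist_force: [-0.7, -0.1, 0.2]
opening: 0.702
```

```bash
python3 - <<'E'
from h import *
s,im=snap("w25")
o=cv2.resize(im[40:240,180:400],None,fx=3,fy=3,interpolation=cv2.INTER_CUBIC);cv2.imwrite("pics/z25.png",(255*(o/255.)**.6).astype(np.uint8))
h=brass(im)
for z in (108,112,115):
    P=toplane("wrist",h,z,s)[:,:2].astype(np.float32); print(z,cv2.minEnclosingCircle(P),cv2.fitEllipse(P))
E
```

```text
38.1 [ 556.07 -167.72  198.69] [[-0.001, 0.969, -0.247], [0.0, -0.247, -0.969], [-1.0, -0.001, -0.0]] [-0.75 -0.08  0.19] [-0.02  -0.018  0.014] 0.702
108 ((613.2471923828125, -188.84732055664062), 28.418092727661133) ((613.3167724609375, -188.88363647460938), (56.26334762573242, 56.33260726928711), 68.99374389648438)
112 ((613.4212036132812, -188.802001953125), 27.979148864746094) ((613.4898071289062, -188.8377685546875), (55.39423751831055, 55.46240997314453), 69.00102233886719)
115 ((613.5517578125, -188.76800537109375), 27.649944305419922) ((613.6195068359375, -188.80337524414062), (54.74239730834961, 54.80979919433594), 68.99970245361328)
```

View pics/z25.png

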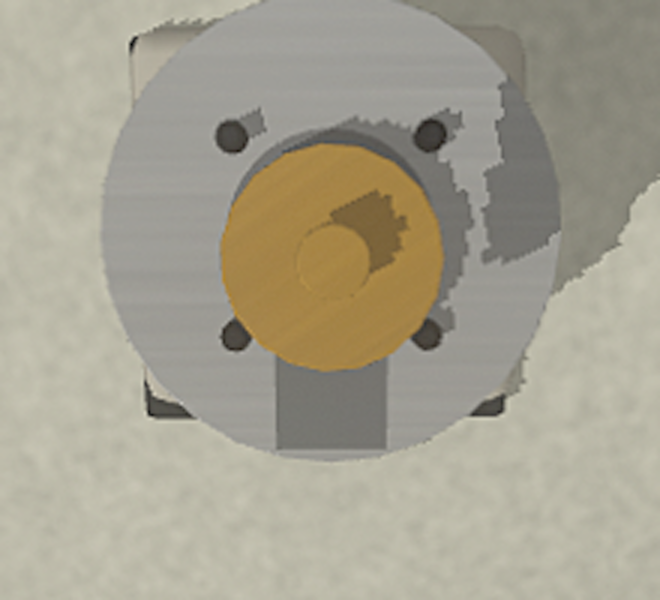

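```bash
python3 - <<'E'
from plant import bot
print(bot.sign_off())
E
```

```text
the job is handed in; nothing more can be done
None
```

The brass weight is on the scale pan between the four pins, and the spatula is back standing on the red mat. I handed the job in at about 38 s of the 61 s allowed.

**What I did**
- I gripped the handle 35 mm ahead of point handle, to shorten the lever to the weight.
- I carried the weight to the scale and lowered the blade in 1 mm steps. It was level on the pan at a pan height of about 102 mm, with about 2 N on the pan, and I pressed only 0.4 mm further.
- I drew the blade out along −x, so that the two −x pins held the weight back. Then I set the spatula down where it had stood and let go.

**Last checks**
- **Weight:** it lies against the two −x pins, 4–5 mm behind the pan centre by the wrist camera, as touching those pins implies. Its outline is round, and the knob sits where a flat disc would show it, to within about 2°.
- **Spatula:** it stands on the mat in the scene picture, and the gripper is clear of everything.
- **Other things:** the jar, nozzle and ramekin look unmoved in the pictures, but I did not measure them.

**What failed or disagreed**
- **First grasp:** it closed just above the handle. In the wrist picture the fingertips appeared about 29 mm short of the stated tip extent. Nothing moved, and I regripped 30 mm lower.
- **Grip force:** the gripper tops out at 60 N and is fixed at half, so the advised 80 N was not possible. The loaded blade sagged about 1.5°, steadily, and the weight did not slide.
- **Set-down:** the spatula pressed on the mat with about 7 N beyond its own weight before I let go.
- **Camera difference:** the top camera put the weight about 6 mm behind the pan centre, roughly 1.5 mm more than the wrist camera; one top-camera pixel is 2.7 mm.

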